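Load the lug greasing chest and give it a shot

ROBOT

A 6-joint arm with a two-finger parallel gripper is mounted at the origin on the work surface. World frame = base frame: x ahead of the robot, y to its left, z up, the work surface at z = 0. Lengths are in m, angles in rad, forces in N, time in s.
With the tool pointing down it reaches from about 0.325 to 0.85 m from the base axis. Payload 4.4 kg.
Tool frame: the origin (TCP) lies midway between the tips of the shut fingers; the grasp point (between the pads) lies 19 mm behind it; z points along the fingers, y is the line along which they close (so a half turn about z gives the same grasp; the last joint's range is limited). The gripper opens to 94 mm and grips with 3 to 60 N. Pads are 16 mm wide; open, the fingers measure 119 mm over their backs; the gripper's body (75 mm by 177 mm) begins 78 mm behind the grasp point.
Start: joints at [1.196, 0.207, 1.542, -0, 1.393, -0.15], TCP at [0.128, 0.561, 0.205] pointing down, gripper open.
Joint ranges: [-2.73, 2.73], [-0.86, 2.22], [0.23, 2.46], [-1.11, 4.25], [0.08, 2.63], [-2.82, 2.82]. Speed limits (rad/s): [2.79, 2.79, 3.14, 3.14, 3.14, 3.14].

INTERFACE

Orientations are given as a unit quaternion [w, x, y, z].
In Python, from plant import read_state, snapshot, camera_params, sign_off gives the robot as it stands.
- The arm moves only by the tool play_rows, never from a script. Its argument "rows" is a list of rows, each a list of 6 numbers: the shift along the tool's x, y, z in cm, then the turn, a rotation vector about the tool's x, y, z in rad. A call has 1 to 5 rows; each row shifts and turns the commanded pose from where the row before left it, along the tool's axes as they then stand; what a row does not reach is not made up. A row lasts 1/8 s, in which the tool goes at most 62.5 mm and 10.7 degrees, less where a joint would pass 70% of its speed; a pose out of reach is approached as far as the arm can. A call is refused whole if a number of a shift passes 6.25 or a number of a turn 0.188, either way. A call with a gripper value outside its range is refused whole. "jaw" is the opening, from -1 (shut) to 1 (fully open), set as the call begins (left out, the last holds). The fingers move at their own pace and stop on an object; the grip force is fixed at half the most. Time passes only in rows, so rows that do not move let the fingers close. It gives the time, the measured TCP pose, the force, the opening and the grip force at its end, in the units of the state.
- read_state(): the state, without advancing time (a new reading comes with each control period).
- snapshot(name): name is "side" or "top"; returns (picture, depth): 420x560x3 uint8, red, green, blue; 420x560 float32, m along the optical axis (not along the pixel's ray), 0 where there is no reading.
- camera_params(name): a dict with "vfov" (degrees; the focal length in pixels is half the picture's height over the tangent of half this angle, whatever the lens; pixels are square), "cx", "cy" (the principal point, pixels), "extrinsics" (4x4, takes a point from camera to world coordinates). Camera axes: x right, y up, looking along -z (the intrinsics and any distortion apply to the point x, -y, -z); pixel columns grow to the right and rows downward; lengths in m; the calibration is good to about 2 mm. A picture is of the moment at which its call begins. camera_params takes no time and is no camera call.
- sign_off(): hands the job in; it is judged then, once.
The state is a dict: "t": time; "joints": joint angles; "joint_velocities": joint speeds; "joint_efforts": joint torques, N m; "tool_pos": TCP position; "tool_rot": TCP orientation; "ft_force": force on the tool from outside, world axes, zero at the start; "moment": the same for the moment, N m; "width": finger opening in m; "finger_force": force on a finger pad.
Only numpy, scipy, OpenCV 4.12 (cv2) and the standard library are available. Lean on these libraries where they do the work, as an engineer would, in place of code of your own. Each camera call takes 0.05 s, during which the arm holds its last target. There are 200 camera calls.

TASK

Put every wheel lug that lies in the shallow tray into the drawer of the grey greasing chest: first lift the drawer's locking stay (the T-handle near the lid hinge) right up, pull the drawer right out, and lay all the lugs in it. Then push the drawer fully home, push the stay fully down to lock it again, press the sprung dosing plunger all the way down, hold it there a moment and let it come back, and lastly swing the chest's lid fully shut; leave the other things on the bench standing where they are.

Things in the scene. Friction and masses are not known exactly. Their poses are not given: they have to be found in the camera images.
- chest: fixed grey greasing chest, 200 mm deep (x) x 240 wide (y) x 80 high to its flat deck; drawer in its front, stay and plunger standing on the deck under the raised lid. Origin: centre of its underside; the drawer front faces its own -x, the lid hinge runs along y at its +x edge. It stands on the robot's left, its drawer opening to the robot's right (about -y).
- drawer (a joint): drawer travel in m: 0 shut, 0.155 fully out (it moves along the chest's -x; slides with about 2.5 N and stays where left). While the stay is down it is locked and moves only about 2 mm; the stay must be up by at least 25 mm for it to pass.
- drawer_handle (a point): middle of the drawer's bow handle: a round steel bar 10 mm thick, 110 mm long along the chest's y, 50 mm above the bench, 45 mm out from the drawer front (40 mm clear gap behind it), 30 mm below the deck. Moves with the drawer.
- drawer_floor (a point): centre of the drawer's inner floor, 14 mm above the bench, axes as the chest's. Inside 125 mm (x) x 200 mm (y), walls 5 mm thick rising 45 mm above the floor, front 6 mm thick rising 49 mm. With the drawer fully out the inside stands clear in front of the chest. Moves with the drawer. The lugs fit lying along y in two rows of two.
- stay (a joint): height of the locking stay in m: 0 down (drawer locked), 0.045 right up (stop); vertical slide, stays by friction where it is left; moving it takes about 6 N up and 3 N down.
- stay_grip (a point): middle of the stay's black T-handle bar: 12 x 12 mm section, 56 mm long along the chest's y, on a flat upright bar of 10 (x) x 20 mm; the middle of the T is 27 mm above the deck when down. It stands 45 mm in front of the lid hinge (at chest x = 50, y = 50 mm). Moves with the stay.
- plunger (a joint): how far the dosing plunger is pressed, in m: 0 free, 0.024 fully down (stop). Spring: about 3 N at the start, 11 N at the end of the stroke; springs back when let go.
- plunger_top (a point): centre of the top of the plunger's round black cap, 34 mm across, on a steel rod; 33 mm above the deck when free (at chest x = -20, y = -50 mm). It is pressed straight down. Moves with the plunger.
- lid (a joint): angle of the lid in rad: 0 shut, about 1.75 raised and leaning back a little (start), 1.95 open stop. Stiff hinge: it stays where it is left; about 0.45 N m of friction, 0.35 kg.
- lid_hinge (a point): middle of the lid's hinge axis, at deck height 80 mm above the bench, 5 mm in from the chest's rear edge; the axis runs along the chest's y. Its frame turns with the lid; the lid shuts by swinging over towards the chest's front.
- lid_edge (a point): middle of the lid's free edge on its outer face, 180 mm along the lid from the hinge. The lid is a shallow grey cap 180 x 228 mm and 43 deep, open below; its outer face is a plain plate 43 mm off the hinge axis (on top when shut, at the back when raised); a 60 x 12 x 8 mm black tab stands out of the middle of its front rim. Moves with the lid.
- tray: fixed shallow bright tray, 300 x 310 mm, floor 4 mm above the bench, rim 10 mm high. Origin: centre of its underside. It holds the lugs, and a short round socket and an extension bar that stay there.
- lug1: one of 2 to 4 alike extended wheel nuts (lugs) lying in the tray: black steel, 84 mm long, 120 g; square body 24 x 24 mm and 60 long, then a round tapering nose 24 long. Origin: underside, middle of its length; x along it to the nose (body x = -42 to +18 mm; balance point x = -8 mm, 12 mm above the underside), z up as it lies. None if absent.
- lug2: one of 2 to 4 alike extended wheel nuts (lugs) lying in the tray: black steel, 84 mm long, 120 g; square body 24 x 24 mm and 60 long, then a round tapering nose 24 long. Origin: underside, middle of its length; x along it to the nose (body x = -42 to +18 mm; balance point x = -8 mm, 12 mm above the underside), z up as it lies. None if absent.
- lug3: one of 2 to 4 alike extended wheel nuts (lugs) lying in the tray: black steel, 84 mm long, 120 g; square body 24 x 24 mm and 60 long, then a round tapering nose 24 long. Origin: underside, middle of its length; x along it to the nose (body x = -42 to +18 mm; balance point x = -8 mm, 12 mm above the underside), z up as it lies. None if absent.
- lug4: one of 2 to 4 alike extended wheel nuts (lugs) lying in the tray: black steel, 84 mm long, 120 g; square body 24 x 24 mm and 60 long, then a round tapering nose 24 long. Origin: underside, middle of its length; x along it to the nose (body x = -42 to +18 mm; balance point x = -8 mm, 12 mm above the underside), z up as it lies. None if absent.
- can: tall white aerosol can, 64 mm across, 210 mm high, a bystander. Origin: centre of its underside.
- jar: small jar of copper paste, 54 mm across, 65 mm high, a bystander. Origin: centre of its underside.
- driver: yellow and black cordless impact driver lying on its side, about 200 mm long and 65 mm high, a bystander. Origin: underside, under the middle of its yellow barrel.
- socket: short round steel socket, 32 mm across and 42 mm high, standing in the middle of the tray among the lugs; not a lug, stays in the tray. Origin: centre of its underside.
- extbar: plain round steel extension bar with one square end, 135 mm long and 20 mm thick, lying along an edge of the tray; not a lug, stays in the tray. Origin: underside, middle.
There are look-alikes about, which are no part of the job. Leave any red or yellow look-alike of the lug3 alone. What is shaped like the lug4 but turquoise is not meant.

How it is judged:
By the outcome, as a careful person would: the job done as asked, in the order asked, and still so for the second after the job is handed in, with the robot touching nothing.
Of lug1, lug2, lug3, lug4 only 2 to 4 are there at a start; the rules pass over those that are not, and their reading is None.
At some moment in a run one of lug1, lug2, lug3, lug4 may be knocked a few centimetres aside while the robot is not near it.
Once in a run the grip may slacken for a moment while it holds something.
It also fails if it takes over 210 s, if anything falls off the work surface, if the arm or the gripper's body presses on something with over 40 N, if the wrist force passes 120 N, or if a joint passes its speed limit or range.

## Working session

There is one attempt and no reset: what is moved stays moved. The work goes in short steps, Python scripts to look and compute and a tool call to move; the robot and the scene stay as the last step left them, time stands still between calls to the robot, and variables do not carry over. Pictures are saved under pics/ and viewed, at most 14 in all, crops included, and the job is handed in when it is done.

Besides the shell and the picture viewer there is one more tool, called after "Emit:" as name(argument=value, ...), one argument or row to a line, values as JSON. play_rows: Moves the arm, as the interface text tells. Its arguments: {"type":"object","properties":{"rows":{"type":"array"},"jaw":{"type":"number"}},"required":["rows"]}

```bash
mkdir -p pics; ls
cat > h.py <<'E'
import numpy as np, cv2
from plant import read_state, snapshot, camera_params, sign_off
def shot(n):
    img,d=snapshot(n); p=camera_params(n); return img,d,p
def world(d,p):
    f=d.shape[0]/2/np.tan(np.radians(p["vfov"])/2)
    v,u=np.mgrid[:d.shape[0],:d.shape[1]]
    P=np.stack([(u-p["cx"])*d/f,-(v-p["cy"])*d/f,-d],-1)
    E=np.array(p["extrinsics"]); return P@E[:3,:3].T+E[:3,3]
def save(name,img): cv2.imwrite("pics/"+name,cv2.cvtColor(img,cv2.COLOR_RGB2BGR))
E
python3 - <<'E'
from h import *
for n in("side","top"):
    img,d,p=shot(n); save(n+"0.png",img); np.savez(n+"0.npz",img=img,W=world(d,p),d=d)
    print(p)
s=read_state(); print({k:np.round(v,3).tolist() for k,v in s.items()})
E
```

```text
pics
{'vfov': 57.70642197166601, 'cx': 289.0965716683339, 'cy': 206.8175756468804, 'extrinsics': array([[ 0.66644656,  0.57174522, -0.47849387,  0.07621825],
       [-0.74554051,  0.50738622, -0.43212103, -0.4540304 ],
       [-0.00428194,  0.64472214,  0.76440502,  0.84557177],
       [ 0.        ,  0.        ,  0.        ,  1.        ]])}
{'vfov': 45.03948258068905, 'cx': 281.77502732485107, 'cy': 201.04086796463062, 'extrinsics': array([[-0.01646192,  0.99559052, -0.09235   ,  0.41512851],
       [-0.99953834, -0.01402728,  0.02695065, -0.02778912],
       [ 0.02553639,  0.09275102,  0.99536181,  1.33997695],
       [ 0.        ,  0.        ,  0.        ,  1.        ]])}
{'t': 0.1, 'joints': [1.196, 0.207, 1.543, -0.0, 1.394, -0.151], 'joint_velocities': [-0.003, -0.002, -0.004, -0.0, -0.001, -0.0], 'joint_efforts': [-0.001, -37.187, -28.229, 0.07, 0.031, -0.0], 'tool_pos': [0.127, 0.56, 0.204], 'tool_rot': [-0.0, 0.112, 0.994, -0.001], 'ft_force': [0.777, -0.374, 0.61], 'moment': [-0.078, -0.01, 0.015], 'finger_force': 0.0, 'width': 0.094}
```

View pics/side0.png

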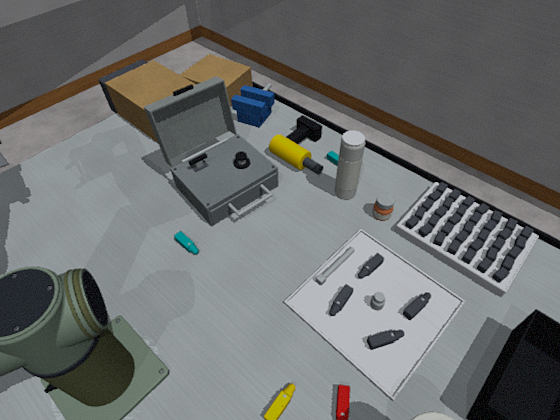

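View pics/top0.png

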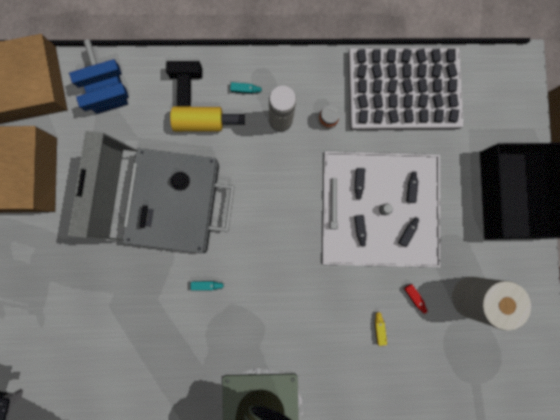

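```bash
cat >> h.py <<'E'
def lugs(img,W,box,dark=75,zr=(0.005,0.05)):
    x0,x1,y0,y1=box
    m=(img.max(-1)<dark)&(W[...,0]>x0)&(W[...,0]<x1)&(W[...,1]>y0)&(W[...,1]<y1)&(W[...,2]>zr[0])&(W[...,2]<zr[1])
    n,L,st,c=cv2.connectedComponentsWithStats(m.astype(np.uint8))
    out=[]
    for i in range(1,n):
        if st[i,4]<60: continue
        P=W[L==i]; top=P[P[:,2]>0.012]
        if len(top)<30: continue
        r=cv2.minAreaRect(top[:,:2].astype(np.float32)*1000)
        q=cv2.boxPoints(r)/1000; e=[q[1]-q[0],q[2]-q[1]]; a=max(e,key=np.linalg.norm); ln=np.linalg.norm(a); a=a/ln
        cen=np.array(r[0])/1000; s=(top[:,:2]-cen)@a; t=(top[:,:2]-cen)@np.array([-a[1],a[0]])
        wp=np.ptp(t[s>ln*.33]) if (s>ln*.33).any() else 0; wn=np.ptp(t[s<-ln*.33]) if (s<-ln*.33).any() else 0
        if wn<wp: a=-a
        out.append((np.round(c[i]).tolist(),st[i,4],np.round(cen,4).tolist(),np.round(r[1],1).tolist(),"yaw_nose",round(float(np.degrees(np.arctan2(a[1],a[0]))),1),np.round([wp,wn],3).tolist(),"ztop",round(float(np.percentile(top[:,2],90)),4)))
    return out
E
python3 - <<'E'
from h import *
for n in("side","top"):
    z=np.load(n+"0.npz"); img,W=z["img"],z["W"]
    print(n)
    for l in lugs(img,W,(0.3,0.75,-0.45,-0.05)): print(l)
    # chest deck
    m=(abs(W[...,2]-0.08)<0.006)&(W[...,1]>0.1)&(W[...,1]<.6)&(W[...,0]>.3)&(W[...,0]<.75)
    k,L,st,c=cv2.connectedComponentsWithStats(m.astype(np.uint8)); i=1+st[1:,4].argmax()
    r=cv2.minAreaRect(W[L==i][:,:2].astype(np.float32)*1000);print("deck",st[i],r,np.median(W[L==i][:,2]))
    # tray
    t=(img.min(-1)>150)&(W[...,2]>-.01)&(W[...,2]<.02)&(W[...,0]>.25)&(W[...,0]<.75)&(W[...,1]<-.03)&(W[...,1]>-.5)
    k,L,st,c=cv2.connectedComponentsWithStats(t.astype(np.uint8)); i=1+st[1:,4].argmax()
    print("tray",cv2.minAreaRect(W[L==i][:,:2].astype(np.float32)*1000),np.median(W[L==i][:,2]))
    b=(img.min(-1)>60)&(W[...,0]<.3)&(W[...,0]>.1)&(abs(W[...,1]-.1)<.1); print("bench z",np.median(W[b][:,2]))
z=np.load("top0.npz");img,W=z["img"],z["W"]
def px(u,v):print((u,v),np.round(W[v,u],4),img[v,u])
for u,v in [(180,181),(145,216),(152,216),(222,208),(228,208),(232,208),(218,150),(211,250),(137,150),(128,245),(80,183),(100,140),(70,238),(282,98),(330,117)]:px(u,v)
cv2.imwrite("pics/crop1.png",cv2.resize(np.hstack([img[130:255,50:245],img[145:270,315:445][:, :]])[:,:,::-1],None,fx=2.4,fy=2.4,interpolation=cv2.INTER_CUBIC))
E
```

```text
side
([370.0, 266.0], np.int32(186), [0.5802, -0.2686], [23.1, 79.5], 'yaw_nose', 174.7, [0.023, 0.015], 'ztop', 0.0298)
([340.0, 301.0], np.int32(198), [0.457, -0.2689], [79.0, 23.5], 'yaw_nose', -173.9, [0.022, 0.016], 'ztop', 0.0298)
([416.0, 306.0], np.int32(232), [0.5693, -0.409], [23.2, 79.4], 'yaw_nose', -7.5, [0.013, 0.023], 'ztop', 0.0301)
([384.0, 339.0], np.int32(268), [0.4534, -0.3964], [24.0, 80.4], 'yaw_nose', -31.9, [0.012, 0.023], 'ztop', 0.0297)
deck [ 165  128  113   82 4072] ((544.2681274414062, 237.72378540039062), (243.54864501953125, 240.57740783691406), 81.646728515625) 0.08134919463091805
tray ((517.6593017578125, -325.6273498535156), (315.3049621582031, 302.8867492675781), 87.7355728149414) 0.00518688222413255
bench z 0.0011039849254519396
top
([323.0, 124.0], np.int32(62), [0.739, -0.1763], [31.5, 9.8], 'yaw_nose', 55.0, [0.005, 0.007], 'ztop', 0.0427)
([358.0, 182.0], np.int32(228), [0.5808, -0.2662], [21.3, 77.3], 'yaw_nose', 174.9, [0.02, 0.013], 'ztop', 0.0312)
([411.0, 188.0], np.int32(242), [0.5705, -0.4069], [22.1, 79.3], 'yaw_nose', -8.7, [0.012, 0.0
[... 579 characters left out ...]
09 0.1849 0.1168] [23 21 23]
(145, 216) [0.4976 0.27   0.1102] [28 27 29]
(152, 216) [0.499  0.2588 0.086 ] [72 74 75]
(222, 208) [0.5229 0.0941 0.004 ] [89 89 89]
(228, 208) [0.5188 0.0745 0.0516] [124 126 123]
(232, 208) [5.228e-01 6.800e-02 3.000e-04] [131 133 131]
(218, 150) [0.6784 0.104  0.0026] [136 137 135]
(211, 250) [ 0.413   0.124  -0.0015] [136 136 135]
(137, 150) [0.6644 0.2973 0.0854] [84 85 84]
(128, 245) [ 0.4297  0.3413 -0.0037] [83 83 82]
(80, 183) [0.5587 0.3685 0.2688] [23 22 22]
(100, 140) [0.6532 0.3324 0.2562] [102 103 100]
(70, 238) [ 0.4504  0.4929 -0.0054] [74 72 74]
(282, 98) [ 0.7562 -0.0628  0.2105] [176 173 176]
(330, 117) [ 0.749  -0.1901  0.0649] [137 139 137]
```

View pics/crop1.png

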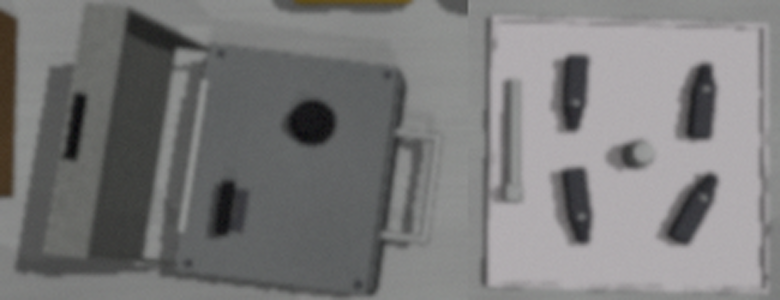

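The pictures show four black lugs in the bright tray, at top-view pixels (358,182), (411,188), (360,229) and (408,233). Those are the ones meant: black, lug-shaped and in the tray. The turquoise (205,286) and (245,88), yellow (381,328) and red (416,298) look-alikes and the filled rack at (405,88) are left alone. The chest is at (175,200), with the plunger at (180,181), the T-stay at (145,216) and the handle at (228,208).

```bash
cat >> h.py <<'E'
from scipy.spatial.transform import Rotation as Ro
def go(x,y,z,yaw=None):
    """turn about tool z (rad) then shift in tool axes (cm) to reach world x,y,z with tool-y at world yaw (deg), tool down"""
    s=read_state(); q=s["tool_rot"]; R=Ro.from_quat([q[1],q[2],q[3],q[0]]).as_matrix()
    cy=np.degrees(np.arctan2(R[1,1],R[0,1])); rz=0
    if yaw is not None: rz=-((yaw-cy+180)%360-180)
    yw=np.radians(cy-rz); Y=np.array([np.cos(yw),np.sin(yw),0]); Z=np.array([0,0,-1.]); X=np.cross(Y,Z)
    d=(np.array([x,y,z])-s["tool_pos"])*100
    print("cur",np.round(s["tool_pos"],4),"yaw",round(cy,1),"tilt",np.round(R[:2,2],3),"turn rz",round(np.radians(rz),3),"then shift x,y,z cm",np.round([d@X,d@Y,d@Z],2), "w",round(s["width"],4),"F",np.round(s["ft_force"],1),"t",round(s["t"],1))
C=dict(c=np.array([0.539,0.217]),yaw=81.9)
def chest(x,y):
    a=np.radians(C["yaw"]); return C["c"]+x*np.array([np.cos(a),np.sin(a)])+y*np.array([-np.sin(a),np.cos(a)])
E
python3 - <<'E'
from h import *
for n in("side","top"):
    z=np.load(n+"0.npz"); img,W=z["img"],z["W"]
    def reg(name,xy,r,zr,dk):
        m=(np.hypot(W[...,0]-xy[0],W[...,1]-xy[1])<r)&(W[...,2]>zr[0])&(W[...,2]<zr[1])&(img.max(-1)<dk)
        P=W[m]; rr=cv2.minAreaRect(P[:,:2].astype(np.float32)*1000); print(n,name,len(P),P.mean(0).round(4),np.round(rr[0]),np.round(rr[1]),rr[2])
    reg("plunger",(.582,.188),.035,(.109,.13),60)
    reg("stay",(.497,.273),.05,(.105,.13),60)
    reg("handle",(.519,.075),.08,(.048,.065),256)
print("model plunger",chest(-.02,-.05),"stay",chest(.05,.05),"handle",chest(-.145,0))
go(.497,.274,.20,-8.1)
E
```

```text
side plunger 75 [0.5851 0.1887 0.1137] [586. 189.] [29. 29.] 44.650299072265625
side stay 88 [0.4967 0.2725 0.1118] [497. 275.] [14. 53.] 79.33155822753906
side handle 427 [0.5198 0.0974 0.056 ] [520.  95.] [ 56. 136.] 80.54920959472656
top plunger 144 [0.5848 0.1914 0.1133] [585. 192.] [32. 31.] 45.05254364013672
top stay 124 [0.4963 0.2745 0.1124] [496. 275.] [14. 53.] 82.41632080078125
top handle 395 [0.5197 0.0909 0.0554] [523.  93.] [ 54. 132.] 81.97637176513672
model plunger [0.58568316 0.19015447] stay [0.49654388 0.27354624] handle [0.51856932 0.07344657]
cur [0.1274 0.56   0.2044] yaw 77.2 tilt [-0.001 -0.002] turn rz 1.488 then shift x,y,z cm [-23.1   40.62   0.44] w 0.0938 F [ 0.8 -0.4  0.6] t 0.1
```

Emit:
play_rows(
  rows=[
    [0,0,-5,0,0,0.186],
    [0,0,-5,0,0,0.186],
    [0,0,-5,0,0,0.186],
    [0,0,-5,0,0,0.186],
    [0,0,0,0,0,0.186],
  ],
  jaw=1,
)

```text
t: 0.72
tool_pos: [0.1282, 0.5623, 0.4111]
tool_rot: [-0.001, 0.548, 0.836, 0.005]
ft_force: [-0.2, -0.2, -0.7]
width: 0.0938
finger_force: 0.0
```

Emit:
play_rows(
  rows=[
    [0,0,0,0,0,0.186],
    [0,0,0,0,0,0.186],
    [0,0,0,0,0,0.186],
    [-2.9,5.1,0,0,0,0],
    [-2.9,5.1,0,0,0,0],
  ],
)

```text
t: 1.35
tool_pos: [0.2208, 0.4881, 0.4045]
tool_rot: [0.0, 0.754, 0.656, -0.001]
ft_force: [0.8, 0.6, -0.5]
width: 0.0938
finger_force: 0.0
```

Emit:
play_rows(
  rows=[
    [-2.9,5.1,0,0,0,0],
    [-2.9,5.1,0,0,0,0],
    [-2.9,5.1,0,0,0,0],
    [-2.9,5.1,0,0,0,0],
    [-2.9,5.1,0,0,0,0],
  ],
)

```text
t: 1.98
tool_pos: [0.4536, 0.3081, 0.4049]
tool_rot: [-0.0, 0.755, 0.656, -0.0]
ft_force: [0.4, 1.0, 0.6]
width: 0.0941
finger_force: 0.0
```

```bash
python3 -c "
from h import *
go(.4965,.2745,.16,-8.1)"
```

```text
cur [0.4536 0.3081 0.4049] yaw -8.1 tilt [-0.001 -0.   ] turn rz 0.0 then shift x,y,z cm [-2.72  4.72 24.49] w 0.0941 F [0.4 1.  0.6] t 2.0
```

Emit:
play_rows(
  rows=[
    [-2.7,4.7,0,0,0,0],
    [0,0,6,0,0,0],
    [0,0,6,0,0,0],
    [0,0,6,0,0,0],
    [0,0,6,0,0,0],
  ],
)

```text
t: 2.6
tool_pos: [0.4948, 0.2758, 0.1632]
tool_rot: [-0.0, 0.755, 0.655, -0.0]
ft_force: [1.2, -0.5, 0.1]
width: 0.0943
finger_force: 0.0
```

```bash
python3 -c "
from h import *
go(.4965,.2745,.091,-8.1)
img,d,p=shot('side');save('s1.png',cv2.resize(img[60:240,120:340],None,fx=2.5,fy=2.5,interpolation=2))"
```

```text
cur [0.4948 0.2758 0.1632] yaw -8.1 tilt [-0. -0.] turn rz 0.0 then shift x,y,z cm [-0.11  0.19  7.22] w 0.0943 F [ 1.2 -0.5  0.1] t 2.6
```

View pics/s1.png

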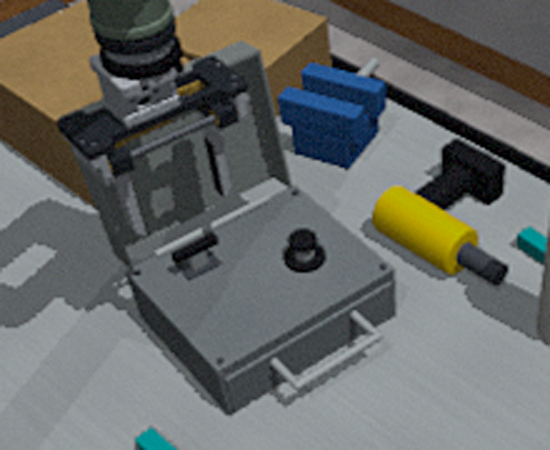

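The fingers straddle the T bar (crop pixel ~(195,245)), and the gripper body is clear of the lid. Now I go down, grip and lift.

Emit:
play_rows(
  rows=[
    [-0.1,0.2,3.6,0,0,0],
    [0,0,3.6,0,0,0],
    [0,0,0,0,0,0],
  ],
)

```text
t: 3.02
tool_pos: [0.4945, 0.2739, 0.091]
tool_rot: [-0.001, 0.755, 0.656, -0.003]
ft_force: [0.4, 1.1, 0.0]
width: 0.0939
finger_force: 0.0
```

Emit:
play_rows(
  rows=[
    [0,0,0,0,0,0],
    [0,0,0,0,0,0],
    [0,0,0,0,0,0],
    [0,0,0,0,0,0],
    [0,0,0,0,0,0],
  ],
  jaw=-1,
)

```text
t: 3.65
tool_pos: [0.4983, 0.275, 0.0943]
tool_rot: [0.001, 0.755, 0.656, 0.001]
ft_force: [2.5, -0.5, 0.8]
width: 0.0557
finger_force: 30.0
```

Emit:
play_rows(
  rows=[
    [0,0,-1,0,0,0],
    [0,0,-1,0,0,0],
    [0,0,-1,0,0,0],
    [0,0,-1,0,0,0],
    [0,0,-0.6,0,0,0],
  ],
)

```text
t: 4.28
tool_pos: [0.4982, 0.275, 0.1392]
tool_rot: [0.001, 0.755, 0.655, 0.001]
ft_force: [5.1, 1.6, -5.3]
width: 0.0553
finger_force: 30.0
```

Emit:
play_rows(
  rows=[
    [0,0,0,0,0,0],
    [0,0,0,0,0,0],
  ],
)

```text
t: 4.53
tool_pos: [0.4982, 0.275, 0.1394]
tool_rot: [0.001, 0.755, 0.655, 0.001]
ft_force: [5.4, 1.8, -4.0]
width: 0.0558
finger_force: 30.0
```

Run:
```python
from h import *
go(.4965,.2745,.136,-8.1)
for n in("top","side"):
    img,d,p=shot(n);W=world(d,p)
    a=np.r_[.4965,.2745]
    m=(np.hypot(W[...,0]-a[0],W[...,1]-a[1])<.035)&(W[...,2]>.09)&(W[...,2]<.17)&(img.max(-1)<60); print(n,m.sum(),np.round(np.percentile(W[m][:,2],[5,50,95]),4))
```

```text
cur [0.4982 0.275  0.1394] yaw -8.1 tilt [0.002 0.001] turn rz 0.0 then shift x,y,z cm [-0.07 -0.16  0.34] w 0.0558 F [ 5.4  1.8 -4. ] t 4.5
top 71 [0.1284 0.1534 0.1606]
side 117 [0.1488 0.1577 0.1628]
```

Emit:
play_rows(
  rows=[
    [0,0,-0.4,0,0,0],
    [0,0,0,0,0,0],
  ],
)

```text
t: 4.88
tool_pos: [0.4981, 0.2749, 0.1396]
tool_rot: [0.0, 0.755, 0.655, 0.001]
ft_force: [12.7, 3.1, -20.4]
width: 0.0557
finger_force: 30.0
```

Emit:
play_rows(
  rows=[
    [0,0,0,0,0,0],
    [0,0,0,0,0,0],
    [0,0,-5,0,0,0],
    [0,0,-5,0,0,0],
    [0,0,-5,0,0,0],
  ],
  jaw=1,
)

```text
t: 5.5
tool_pos: [0.4965, 0.2749, 0.2956]
tool_rot: [-0.0, 0.755, 0.656, 0.0]
ft_force: [0.1, 0.5, -0.7]
width: 0.0935
finger_force: 0.0
```

Emit:
play_rows(
  rows=[
    [-6,0,0,0,0,0],
    [-6,0,0,0,0,0],
    [-6,0,0,0,0,0],
    [0,0,0,0,0,-0.175],
    [0,0,0,0,0,-0.175],
  ],
)

```text
t: 6.12
tool_pos: [0.4714, 0.0958, 0.2943]
tool_rot: [0.0, 0.628, 0.778, 0.0]
ft_force: [0.2, 0.3, -0.4]
width: 0.0939
finger_force: 0.0
```

```bash
python3 -c "
from h import *
go(*chest(-.145,0),.13,81.9)"
```

```text
cur [0.4714 0.0958 0.2943] yaw 12.2 tilt [0.001 0.   ] turn rz -1.217 then shift x,y,z cm [-4.99 -1.55 16.43] w 0.0939 F [ 0.2  0.3 -0.4] t 6.1
```

Emit:
play_rows(
  rows=[
    [0,0,0,0,0,-0.174],
    [0,0,0,0,0,-0.174],
    [0,0,0,0,0,-0.174],
    [0,0,0,0,0,-0.174],
    [0,0,0,0,0,-0.174],
  ],
  jaw=-0.3,
)

```text
t: 6.75
tool_pos: [0.4714, 0.0969, 0.2941]
tool_rot: [0.0, 0.241, 0.971, 0.0]
ft_force: [0.1, -0.1, -1.1]
width: 0.047
finger_force: 0.0
```

Emit:
play_rows(
  rows=[
    [0,0,0,0,0,-0.174],
    [0,0,0,0,0,-0.173],
    [-5,-1.5,0,0,0,0],
    [0,0,6,0,0,0],
    [0,0,6,0,0,0],
  ],
)

```text
t: 7.38
tool_pos: [0.5203, 0.0745, 0.1736]
tool_rot: [0.002, 0.073, 0.997, 0.0]
ft_force: [0.8, 0.3, -1.2]
width: 0.0331
finger_force: 0.0
```

Run:
```python
from h import *
go(*chest(-.145,0),.032,81.9)
img,d,p=shot("side");save("s2.png",cv2.resize(img[60:260,130:350],None,fx=2.5,fy=2.5,interpolation=2));W=world(d,p)
m=(np.hypot(W[...,0]-.4965,W[...,1]-.2745)<.035)&(W[...,2]>.1)&(W[...,2]<.18)&(img.max(-1)<60); print(m.sum(),np.round(np.percentile(W[m][:,2],[5,50,95]),4))
```

```text
cur [0.5203 0.0745 0.1736] yaw 81.7 tilt [0.003 0.   ] turn rz -0.004 then shift x,y,z cm [ 0.16 -0.13 14.16] w 0.0331 F [ 0.8  0.3 -1.2] t 7.4
114 [0.1223 0.1573 0.1604]
```

View pics/s2.png

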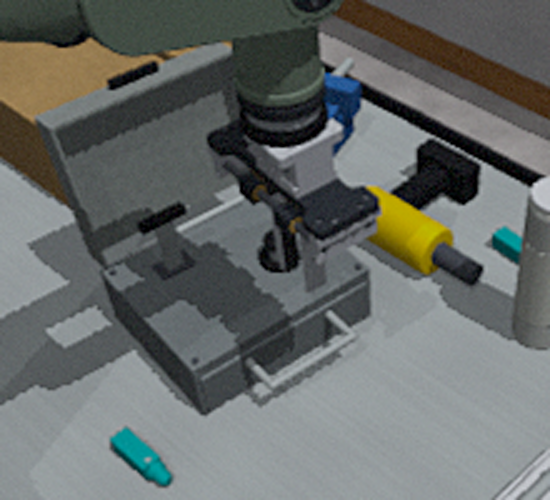

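The stay is up, with its T top at about 0.16 m. The gripper hangs above the handle bar (crop ~(310,350)). Next it goes down, grips and pulls.

Emit:
play_rows(
  rows=[
    [0.1,-0.1,5,0,0,0],
    [0,0,4.5,0,0,0],
    [0,0,2.5,0,0,0],
    [0,0,2,0,0,0],
    [0,0,0,0,0,0],
  ],
)

```text
t: 8.05
tool_pos: [0.517, 0.074, 0.0333]
tool_rot: [-0.001, 0.072, 0.997, -0.0]
ft_force: [-0.0, 0.6, -0.0]
width: 0.033
finger_force: 0.0
```

Emit:
play_rows(
  rows=[
    [0,0,0,0,0,0],
    [0,0,0,0,0,0],
    [0,0,0,0,0,0],
    [0,0,0,0,0,0],
  ],
  jaw=-1,
)

```text
t: 8.55
tool_pos: [0.519, 0.0721, 0.0349]
tool_rot: [0.001, 0.072, 0.997, -0.002]
ft_force: [-1.6, -5.5, 4.7]
width: 0.0091
finger_force: 30.0
```

Emit:
play_rows(
  rows=[
    [0,-2,0,0,0,0],
    [0,-2,0,0,0,0],
    [0,-2,0,0,0,0],
    [0,-2,0,0,0,0],
    [0,-2,0,0,0,0],
  ],
)

```text
t: 9.18
tool_pos: [0.5052, -0.0249, 0.0349]
tool_rot: [0.002, 0.073, 0.997, 0.001]
ft_force: [1.7, 2.7, 2.3]
width: 0.0092
finger_force: 30.0
```

Emit:
play_rows(
  rows=[
    [0,-2,0,0,0,0],
    [0,-2,0,0,0,0],
    [0,-1.2,0,0,0,0],
    [0,-0.5,0,0,0,0],
    [0,0,0,0,0,0],
  ],
)

```text
t: 9.8
tool_pos: [0.4971, -0.0814, 0.0349]
tool_rot: [0.002, 0.073, 0.997, 0.0]
ft_force: [2.8, 2.8, 6.6]
width: 0.009
finger_force: 30.0
```

```bash
python3 -c "
from h import *
go(*chest(-.300,0),.034,81.9)"
```

```text
cur [ 0.4971 -0.0814  0.0349] yaw 81.7 tilt [0.004 0.001] turn rz -0.004 then shift x,y,z cm [0.05 0.13 0.09] w 0.009 F [2.8 2.8 6.6] t 9.8
```

Emit:
play_rows(
  rows=[
    [0,-0.3,0,0,0,0],
    [0,-0.2,0,0,0,0],
    [0,0,0,0,0,0],
  ],
)

```text
t: 10.18
tool_pos: [0.497, -0.0814, 0.0348]
tool_rot: [0.002, 0.073, 0.997, 0.005]
ft_force: [4.9, 16.5, 8.2]
width: 0.0087
finger_force: 30.0
```

Emit:
play_rows(
  rows=[
    [0,0,0,0,0,0],
    [0,0,0,0,0,0],
    [0,0,-4,0,0,0],
    [0,0,-5,0,0,0],
    [0,0,-5,0,0,0],
  ],
  jaw=-0.25,
)

```text
t: 10.8
tool_pos: [0.4934, -0.0869, 0.174]
tool_rot: [-0.001, 0.073, 0.997, -0.0]
ft_force: [0.9, -0.2, 0.2]
width: 0.0356
finger_force: 0.0
```

Run:
```python
from h import *
for n in("top","side"):
    img,d,p=shot(n);W=world(d,p); save(n+"2.png",img); np.savez(n+"2.npz",img=img,W=W)
    for l in lugs(img,W,(0.3,0.72,-0.48,-0.15)): print(l)
go(.54,-.26,.15,84.7)
```

```text
([358.0, 182.0], np.int32(188), [0.5806, -0.2652], [20.0, 76.1], 'yaw_nose', 174.1, [0.019, 0.015], 'ztop', 0.0308)
([411.0, 189.0], np.int32(212), [0.5693, -0.4063], [21.1, 76.7], 'yaw_nose', -9.0, [0.012, 0.019], 'ztop', 0.0309)
([359.0, 229.0], np.int32(192), [0.4575, -0.2654], [71.8, 20.8], 'yaw_nose', -175.4, [0.02, 0.015], 'ztop', 0.0307)
([407.0, 233.0], np.int32(209), [0.4532, -0.3927], [19.8, 79.1], 'yaw_nose', -31.0, [0.013, 0.019], 'ztop', 0.0307)
([368.0, 270.0], np.int32(93), [0.5792, -0.2693], [21.3, 76.7], 'yaw_nose', -8.8, [0.004, 0.014], 'ztop', 0.0281)
([339.0, 305.0], np.int32(104), [0.4569, -0.2728], [21.5, 78.6], 'yaw_nose', -8.9, [0.009, 0.018], 'ztop', 0.0292)
([415.0, 307.0], np.int32(130), [0.5702, -0.4092], [23.1, 79.4], 'yaw_nose', -7.9, [0.013, 0.023], 'ztop', 0.0295)
([384.0, 340.0], np.int32(143), [0.4527, -0.3979], [22.7, 80.3], 'yaw_nose', -33.5, [0.012, 0.023], 'ztop', 0.0286)
cur [ 0.4984 -0.0886  0.1795] yaw 81.7 tilt [ 0.011 -0.005] turn rz -0.053 then shift x,y,z cm [ -5.73 -16.69   2.95] w 0.0353 F [ 0.4 -0.5  0.2] t 10.9
```

View pics/top2.png

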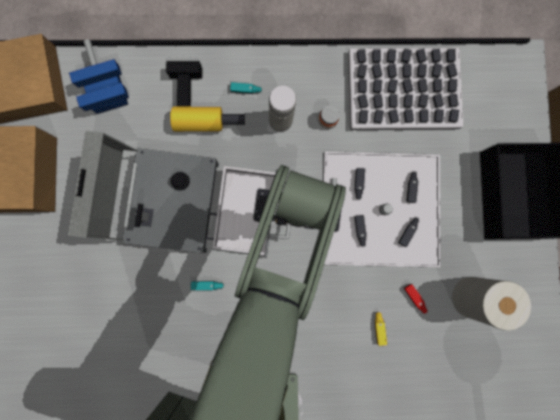

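Emit:
play_rows(
  rows=[
    [-2.1,-3.4,0,0,0,-0.05],
    [-2.1,-3.4,0,0,0,0],
    [-2.1,-3.4,0,0,0,0],
    [-2.1,-3.4,3,0,0,0],
    [-2.1,-3.4,4,0,0,0],
  ],
  jaw=0,
)

```text
t: 11.52
tool_pos: [0.5816, -0.2685, 0.1025]
tool_rot: [0.0, 0.048, 0.999, -0.001]
ft_force: [-0.6, -0.8, -0.1]
width: 0.0469
finger_force: 0.0
```

Emit:
play_rows(
  rows=[
    [0,0,0,0,0,0],
  ],
)

```text
t: 11.65
tool_pos: [0.577, -0.2668, 0.0957]
tool_rot: [-0.006, 0.049, 0.999, 0.003]
ft_force: [0.0, 1.1, -0.5]
width: 0.0469
finger_force: 0.0
```

Run:
```python
from h import *
go(.5885,-.2675,.009,84.7)
```

```text
cur [ 0.577  -0.2668  0.0957] yaw 84.4 tilt [-0.012  0.006] turn rz -0.005 then shift x,y,z cm [-1.15  0.04  8.67] w 0.0469 F [ 0.   1.1 -0.5] t 11.7
```

Emit:
play_rows(
  rows=[
    [-0.8,0,3,0,0,0],
    [0,0,0,0,0,0],
    [0,0,0,0,0,0],
  ],
)

```text
t: 12.02
tool_pos: [0.5892, -0.2669, 0.0747]
tool_rot: [0.0, 0.047, 0.999, -0.0]
ft_force: [-0.1, -0.4, 1.2]
width: 0.0467
finger_force: 0.0
```

Run:
```python
from h import *
for i in range(2): go(.5885,-.2675,.009,84.7); img,d,p=shot("side")
W=world(d,p)
for l in lugs(img,W,(0.3,0.72,-0.48,-0.15)): print(l)
```

```text
cur [ 0.5892 -0.2669  0.0747] yaw 84.6 tilt [ 0.001 -0.001] turn rz -0.002 then shift x,y,z cm [ 0.07 -0.06  6.57] w 0.0467 F [-0.1 -0.4  1.2] t 12.0
cur [ 0.5897 -0.2673  0.0753] yaw 84.6 tilt [ 0.002 -0.001] turn rz -0.002 then shift x,y,z cm [ 0.12 -0.03  6.63] w 0.047 F [-0.2 -0.3  0.5] t 12.1
([369.0, 266.0], np.int32(167), [0.5786, -0.2686], [22.6, 75.7], 'yaw_nose', 173.7, [0.021, 0.014], 'ztop', 0.0305)
([337.0, 306.0], np.int32(72), [0.4488, -0.2714], [21.3, 64.3], 'yaw_nose', -6.1, [0.003, 0.016], 'ztop', 0.0288)
([411.0, 313.0], np.int32(69), [0.5563, -0.4157], [21.3, 61.3], 'yaw_nose', -27.0, [0.007, 0.021], 'ztop', 0.0281)
([383.0, 341.0], np.int32(123), [0.4516, -0.3984], [21.8, 79.7], 'yaw_nose', -35.0, [0.012, 0.022], 'ztop', 0.0279)
```

Emit:
play_rows(
  rows=[
    [0.1,0,3,0,0,0],
    [0,0,2.4,0,0,0],
    [0,0,1.2,0,0,0],
    [0,0,0,0,0,0],
  ],
)

```text
t: 12.62
tool_pos: [0.588, -0.267, 0.0074]
tool_rot: [-0.0, 0.047, 0.999, 0.0]
ft_force: [0.2, 0.5, 1.0]
width: 0.0467
finger_force: 0.0
```

Emit:
play_rows(
  rows=[
    [0,0,0,0,0,0],
    [0,0,0,0,0,0],
    [0,0,0,0,0,0],
    [0,0,0,0,0,0],
  ],
  jaw=-1,
)

```text
t: 13.12
tool_pos: [0.589, -0.2678, 0.0086]
tool_rot: [0.001, 0.047, 0.999, -0.001]
ft_force: [-0.0, -1.3, 3.4]
width: 0.0235
finger_force: 30.0
```

Emit:
play_rows(
  rows=[
    [0,0,-3,0,0,0],
    [0,0,-5,0,0,0],
    [0,0,-4,0,0,0],
    [0,0,0,0,0,0],
    [0,0,0,0,0,0],
  ],
)

```text
t: 13.75
tool_pos: [0.587, -0.2664, 0.1255]
tool_rot: [-0.001, 0.047, 0.999, 0.001]
ft_force: [-0.2, -0.0, -1.5]
width: 0.0237
finger_force: 30.0
```

Run:
```python
from h import *
print(chest(-.1565,-.058));go(*chest(-.1565,-.058),.13,81.9)
```

```text
[0.57437033 0.05388903]
cur [ 0.587  -0.2664  0.1255] yaw 84.6 tilt [-0.003  0.002] turn rz 0.047 then shift x,y,z cm [ 5.76 31.53 -0.45] w 0.0237 F [-0.2 -0.  -1.5] t 13.8
```

Emit:
play_rows(
  rows=[
    [0,0,0,0,0,0.047],
    [1,5.2,0,0,0,0],
    [1,5.2,0,0,0,0],
    [1,5.2,0,0,0,0],
    [1,5.2,0,0,0,0],
  ],
)

```text
t: 14.38
tool_pos: [0.5755, -0.0535, 0.124]
tool_rot: [-0.003, 0.071, 0.997, 0.001]
ft_force: [0.8, -0.0, -1.3]
width: 0.024
finger_force: 30.0
```

Emit:
play_rows(
  rows=[
    [1,5.2,0,0,0,0],
    [0.8,5.5,0,0,0,0],
    [0,0,0,0,0,0],
    [0,0,0,0,0,0],
    [0,0,0,0,0,0],
  ],
)

```text
t: 15.0
tool_pos: [0.5747, 0.0515, 0.1263]
tool_rot: [-0.001, 0.072, 0.997, -0.0]
ft_force: [0.6, 0.4, -1.6]
width: 0.0236
finger_force: 30.0
```

Run:
```python
from h import *
go(*chest(-.1565,-.058),.02,81.9)
img,d,p=shot("side");save("s3.png",cv2.resize(img[120:300,150:370],None,fx=3,fy=3,interpolation=2))
```

```text
cur [0.5747 0.0515 0.1263] yaw 81.8 tilt [-0.002 -0.   ] turn rz -0.002 then shift x,y,z cm [ 0.07  0.23 10.63] w 0.0236 F [ 0.6  0.4 -1.6] t 15.0
```

View pics/s3.png

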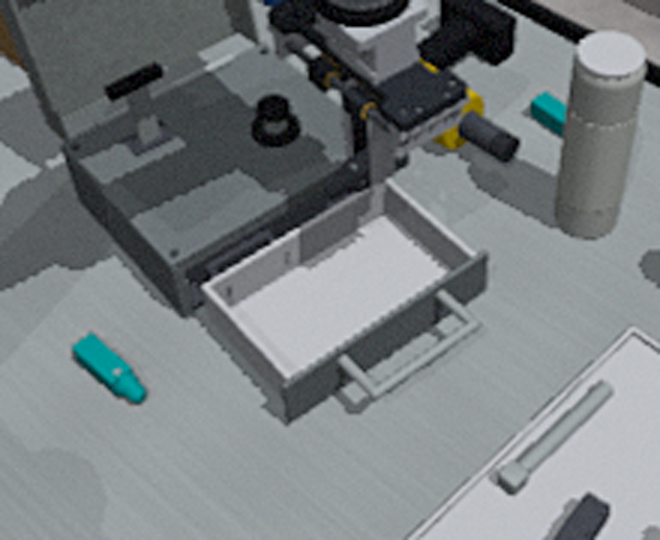

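The drawer is fully out (crop ~(340,290)) with lug A held over its far rear corner. I lower it in.

Emit:
play_rows(
  rows=[
    [0,0.2,3,0,0,0],
    [0,0,4,0,0,0],
    [0,0,2,0,0,0],
    [0,0,1.5,0,0,0],
    [0,0,0,0,0,0],
  ],
)

```text
t: 15.68
tool_pos: [0.5748, 0.0541, 0.0214]
tool_rot: [-0.001, 0.071, 0.997, -0.0]
ft_force: [-0.1, 0.5, -1.7]
width: 0.024
finger_force: 30.0
```

Emit:
play_rows(
  rows=[
    [0,0,0,0,0,0],
    [0,0,0,0,0,0],
    [0,0,-1,0,0,0],
    [0,0,-5,0,0,0],
    [0,0,-5,0,0,0],
  ],
  jaw=-0.3,
)

```text
t: 16.3
tool_pos: [0.5755, 0.0549, 0.1344]
tool_rot: [0.0, 0.071, 0.997, -0.0]
ft_force: [0.8, -0.1, 0.1]
width: 0.0329
finger_force: 0.0
```

Emit:
play_rows(
  rows=[
    [0,0,0,0,0,0],
    [0,0,0,0,0,0],
  ],
)

```text
t: 16.55
tool_pos: [0.5756, 0.0549, 0.133]
tool_rot: [0.0, 0.071, 0.997, 0.0]
ft_force: [0.0, -0.3, -1.1]
width: 0.0325
finger_force: 0.0
```

Run:
```python
from h import *
img,d,p=shot("top");W=world(d,p)
for l in lugs(img,W,(0.3,0.72,-0.48,-0.15))+lugs(img,W,(.36,.66,-.07,.11),zr=(.005,.05)): print(l)
go(.465,-.267,.08,95)
```

```text
([411.0, 189.0], np.int32(213), [0.5696, -0.4059], [19.7, 76.2], 'yaw_nose', -7.4, [0.013, 0.019], 'ztop', 0.0311)
([359.0, 229.0], np.int32(194), [0.458, -0.2658], [72.9, 20.3], 'yaw_nose', -172.9, [0.019, 0.014], 'ztop', 0.0303)
([407.0, 233.0], np.int32(211), [0.4531, -0.3935], [19.8, 79.6], 'yaw_nose', -32.1, [0.014, 0.019], 'ztop', 0.0307)
([234.0, 198.0], np.int32(70), [0.5481, 0.0577], [16.0, 36.3], 'yaw_nose', -1.9, [0.008, 0.011], 'ztop', 0.0401)
cur [0.5747 0.0549 0.1318] yaw 81.9 tilt [-0.002  0.   ] turn rz -0.229 then shift x,y,z cm [ 13.73 -31.11   5.18] w 0.0326 F [-1.2 -0.2 -1.2] t 16.6
```

Emit:
play_rows(
  rows=[
    [0,0,0,0,0,-0.123],
    [0,0,0,0,0,-0.123],
    [2.4,-5.1,0,0,0,0],
    [2.4,-5.1,0,0,0,0],
    [2.4,-5.1,0,0,0,0],
  ],
  jaw=0,
)

```text
t: 17.23
tool_pos: [0.5178, -0.1055, 0.1304]
tool_rot: [-0.002, -0.053, 0.999, 0.001]
ft_force: [0.7, -0.4, 0.5]
width: 0.0469
finger_force: 0.0
```

Emit:
play_rows(
  rows=[
    [2.4,-5.1,1,0,0,0],
    [2.4,-5.1,2,0,0,0],
    [2.2,-5.2,2.2,0,0,0],
    [0,0,0,0,0,0],
    [0,0,0,0,0,0],
  ],
)

```text
t: 17.85
tool_pos: [0.4654, -0.2643, 0.0791]
tool_rot: [-0.001, -0.052, 0.999, 0.001]
ft_force: [-0.2, -0.8, 0.4]
width: 0.0467
finger_force: 0.0
```

Run:
```python
from h import *
go(.4655,-.266,.0085,96)
img,d,p=shot("side");W=world(d,p)
for l in lugs(img,W,(0.3,0.72,-0.48,-0.15)): print(l)
```

```text
cur [ 0.4654 -0.2643  0.0791] yaw 95.9 tilt [-0.002  0.002] turn rz -0.001 then shift x,y,z cm [ 0.01 -0.17  7.06] w 0.0467 F [-0.2 -0.8  0.4] t 17.9
([339.0, 299.0], np.int32(169), [0.458, -0.2689], [80.9, 23.0], 'yaw_nose', 6.0, [0.009, 0.015], 'ztop', 0.0304)
([410.0, 313.0], np.int32(63), [0.5515, -0.4148], [20.0, 54.1], 'yaw_nose', -31.3, [0.005, 0.019], 'ztop', 0.0282)
([383.0, 341.0], np.int32(116), [0.4519, -0.3985], [21.8, 80.7], 'yaw_nose', -35.3, [0.012, 0.022], 'ztop', 0.0278)
```

Emit:
play_rows(
  rows=[
    [0,-0.2,3,0,0,0],
    [0,0,2.8,0,0,0],
    [0,0,1.2,0,0,0],
    [0,0,0,0,0,0],
  ],
)

```text
t: 18.4
tool_pos: [0.4666, -0.2659, 0.01]
tool_rot: [-0.001, -0.053, 0.999, 0.001]
ft_force: [0.5, 0.3, 1.4]
width: 0.0472
finger_force: 0.0
```

Emit:
play_rows(
  rows=[
    [0,0,0,0,0,0],
    [0,0,0,0,0,0],
    [0,0,0,0,0,0],
    [0,0,0,0,0,0],
  ],
  jaw=-1,
)

```text
t: 18.9
tool_pos: [0.4672, -0.2678, 0.0114]
tool_rot: [0.001, -0.052, 0.999, -0.001]
ft_force: [-0.3, 0.1, 5.0]
width: 0.0238
finger_force: 30.0
```

Emit:
play_rows(
  rows=[
    [0,0,-3,0,0,0],
    [0,0,-5,0,0,0],
    [0,0,-4,0,0,0],
    [0,0,0,0,0,0.123],
    [0,0,0,0,0,0.123],
  ],
)

```text
t: 19.52
tool_pos: [0.4665, -0.2674, 0.131]
tool_rot: [0.0, 0.073, 0.997, -0.0]
ft_force: [-0.0, 0.7, -1.6]
width: 0.0236
finger_force: 30.0
```

Emit:
play_rows(
  rows=[
    [0,0,0,0,0,0],
    [0,0,0,0,0,0],
  ],
)

```text
t: 19.77
tool_pos: [0.4662, -0.2671, 0.13]
tool_rot: [-0.0, 0.07, 0.998, 0.0]
ft_force: [-0.1, -1.0, -0.1]
width: 0.0239
finger_force: 30.0
```

Run:
```python
from h import *
go(*chest(-.1565,.038),.13,81.9)
```

```text
cur [ 0.4662 -0.2671  0.13  ] yaw 82.0 tilt [-0.001  0.001] turn rz 0.001 then shift x,y,z cm [ 3.41 33.3  -0.  ] w 0.0239 F [-0.1 -1.  -0.1] t 19.8
```

Emit:
play_rows(
  rows=[
    [0.6,5.5,0,0,0,0],
    [0.6,5.5,0,0,0,0],
    [0.6,5.5,0,0,0,0],
    [0.6,5.5,0,0,0,0],
    [0.5,5.5,0,0,0,0],
  ],
)

```text
t: 20.4
tool_pos: [0.4765, 0.0107, 0.1304]
tool_rot: [0.0, 0.07, 0.998, -0.0]
ft_force: [0.7, -0.4, -2.2]
width: 0.0237
finger_force: 30.0
```

Emit:
play_rows(
  rows=[
    [0.5,5.7,0,0,0,0],
    [0,0,0,0,0,0],
    [0,0,0,0,0,0],
  ],
)

```text
t: 20.78
tool_pos: [0.4796, 0.066, 0.1302]
tool_rot: [-0.0, 0.07, 0.998, -0.0]
ft_force: [0.4, 0.0, -0.3]
width: 0.0238
finger_force: 30.0
```

Run:
```python
from h import *
go(*chest(-.1565,.038),.022,81.9)
```

```text
cur [0.4796 0.066  0.1302] yaw 82.0 tilt [-0.    -0.001] turn rz 0.001 then shift x,y,z cm [ 0.05  0.13 10.82] w 0.0238 F [ 0.4  0.  -0.3] t 20.8
```

Emit:
play_rows(
  rows=[
    [0,0.1,3,0,0,0],
    [0,0,4,0,0,0],
    [0,0,2,0,0,0],
    [0,0,1.8,0,0,0],
    [0,0,0,0,0,0],
  ],
)

```text
t: 21.4
tool_pos: [0.4797, 0.0653, 0.0217]
tool_rot: [-0.001, 0.072, 0.997, -0.0]
ft_force: [-0.1, 0.3, -1.2]
width: 0.0238
finger_force: 30.0
```

Emit:
play_rows(
  rows=[
    [0,0,0,0,0,0],
    [0,0,0,0,0,0],
    [0,0,-1,0,0,0],
    [0,0,-5,0,0,0],
    [0,0,-5,0,0,0],
  ],
  jaw=-0.3,
)

```text
t: 22.02
tool_pos: [0.4796, 0.0672, 0.1342]
tool_rot: [-0.0, 0.071, 0.997, -0.0]
ft_force: [0.9, 0.3, 0.5]
width: 0.0332
finger_force: 0.0
```

Emit:
play_rows(
  rows=[
    [0,0,0,0,0,0],
    [0,0,0,0,0,0],
  ],
)

```text
t: 22.28
tool_pos: [0.4796, 0.0673, 0.1326]
tool_rot: [0.0, 0.071, 0.997, -0.0]
ft_force: [0.9, -0.6, -0.1]
width: 0.0329
finger_force: 0.0
```

Run:
```python
from h import *
img,d,p=shot("top");W=world(d,p)
for l in lugs(img,W,(0.3,0.72,-0.48,-0.15)): print(l)
a=np.radians(-8); go(.5696-.008*np.cos(a),-.4075-.008*np.sin(a),.08,82)
```

```text
([411.0, 188.0], np.int32(222), [0.5694, -0.4065], [20.7, 76.8], 'yaw_nose', -7.4, [0.012, 0.019], 'ztop', 0.0305)
([407.0, 233.0], np.int32(219), [0.4526, -0.3932], [20.4, 79.2], 'yaw_nose', -31.1, [0.012, 0.019], 'ztop', 0.0309)
cur [0.4788 0.0673 0.1315] yaw 81.9 tilt [-0.002  0.   ] turn rz -0.002 then shift x,y,z cm [-14.8  -45.75   5.15] w 0.0329 F [0.5 0.2 1.4] t 22.3
```

Emit:
play_rows(
  rows=[
    [-1.6,-5.1,0,0,0,0],
    [-1.6,-5.1,0,0,0,0],
    [-1.6,-5.1,0,0,0,0],
    [-1.7,-5.1,0,0,0,0],
    [-1.7,-5.1,0,0,0,0],
  ],
  jaw=0,
)

```text
t: 22.95
tool_pos: [0.5237, -0.1977, 0.1301]
tool_rot: [-0.002, 0.071, 0.997, 0.001]
ft_force: [0.7, 0.5, -0.3]
width: 0.0468
finger_force: 0.0
```

Emit:
play_rows(
  rows=[
    [-1.6,-5.1,0,0,0,0],
    [-1.7,-5.1,2,0,0,0],
    [-1.7,-5.1,2,0,0,0],
    [-1.6,-5,1,0,0,0],
    [0,0,0,0,0,0],
  ],
)

```text
t: 23.58
tool_pos: [0.5592, -0.4092, 0.0775]
tool_rot: [-0.003, 0.073, 0.997, 0.002]
ft_force: [-0.5, 0.2, 0.3]
width: 0.0468
finger_force: 0.0
```

Emit:
play_rows(
  rows=[
    [0,0,0,0,0,0],
    [0,0,0,0,0,0],
  ],
)

```text
t: 23.82
tool_pos: [0.5616, -0.4053, 0.0822]
tool_rot: [-0.0, 0.07, 0.998, 0.001]
ft_force: [-0.1, 0.4, -0.3]
width: 0.0472
finger_force: 0.0
```

Run:
```python
from h import *
a=np.radians(-8); go(.5696-.008*np.cos(a),-.4075-.008*np.sin(a),.0085,82)
img,d,p=shot("side");W=world(d,p)
for l in lugs(img,W,(0.3,0.72,-0.48,-0.15)): print(l)
```

```text
cur [ 0.5616 -0.4053  0.0822] yaw 82.0 tilt [-0.001  0.001] turn rz -0.001 then shift x,y,z cm [-0.02 -0.11  7.37] w 0.0472 F [-0.1  0.4 -0.3] t 23.8
([411.0, 308.0], np.int32(142), [0.554, -0.407], [22.9, 46.9], 'yaw_nose', -7.8, [0.021, 0.023], 'ztop', 0.0307)
([378.0, 344.0], np.int32(89), [0.4393, -0.398], [20.4, 64.9], 'yaw_nose', -49.2, [0.005, 0.02], 'ztop', 0.0268)
```

Emit:
play_rows(
  rows=[
    [0,-0.1,3,0,0,0],
    [0,0,3,0,0,0],
    [0,0,1.4,0,0,0],
    [0,0,0,0,0,0],
  ],
)

```text
t: 24.38
tool_pos: [0.5611, -0.4068, 0.0077]
tool_rot: [-0.001, 0.07, 0.998, 0.001]
ft_force: [0.1, -0.4, 0.3]
width: 0.0469
finger_force: 0.0
```

Emit:
play_rows(
  rows=[
    [0,0,0,0,0,0],
    [0,0,0,0,0,0],
    [0,0,0,0,0,0],
    [0,0,0,0,0,0],
  ],
  jaw=-1,
)

```text
t: 24.88
tool_pos: [0.5623, -0.4088, 0.0098]
tool_rot: [0.001, 0.071, 0.997, -0.001]
ft_force: [-0.7, 0.4, 4.4]
width: 0.0238
finger_force: 30.0
```

Emit:
play_rows(
  rows=[
    [0,0,-3,0,0,0],
    [0,0,-5,0,0,0],
    [0,0,-4,0,0,0],
    [0,0,0,0,0,0],
    [0,0,0,0,0,0],
  ],
)

```text
t: 25.5
tool_pos: [0.5606, -0.4073, 0.1267]
tool_rot: [-0.001, 0.071, 0.997, 0.001]
ft_force: [0.4, 0.3, -1.4]
width: 0.0239
finger_force: 30.0
```

Run:
```python
from h import *
go(*chest(-.2165,-.038),.13,81.9)
```

```text
cur [ 0.5606 -0.4073  0.1267] yaw 81.9 tilt [-0.002  0.002] turn rz -0.0 then shift x,y,z cm [ 7.14 39.85 -0.33] w 0.0239 F [ 0.4  0.3 -1.4] t 25.5
```

Emit:
play_rows(
  rows=[
    [1,5.7,0,0,0,0],
    [1,5.7,0,0,0,0],
    [1,5.7,0,0,0,0],
    [1,5.7,0,0,0,0],
    [1,5.7,0,0,0,0],
  ],
)

```text
t: 26.12
tool_pos: [0.5499, -0.1164, 0.1253]
tool_rot: [-0.003, 0.071, 0.997, 0.001]
ft_force: [0.9, 0.0, -1.2]
width: 0.0239
finger_force: 30.0
```

Emit:
play_rows(
  rows=[
    [1,5.7,0,0,0,0],
    [1.1,5.6,0,0,0,0],
    [0,0,0,0,0,0],
    [0,0,0,0,0,0],
  ],
)

```text
t: 26.62
tool_pos: [0.5461, -0.004, 0.1265]
tool_rot: [-0.002, 0.07, 0.998, -0.0]
ft_force: [0.1, 0.2, -0.8]
width: 0.0235
finger_force: 30.0
```

Run:
```python
from h import *
go(*chest(-.2165,-.038),.021,81.9)
```

```text
cur [ 0.5461 -0.004   0.1265] yaw 81.9 tilt [-0.004 -0.   ] turn rz 0.0 then shift x,y,z cm [ 0.02  0.13 10.55] w 0.0235 F [ 0.1  0.2 -0.8] t 26.6
```

Emit:
play_rows(
  rows=[
    [0,0.3,3,0,0,0],
    [0,0,4,0,0,0],
    [0,0,2,0,0,0],
    [0,0,1.5,0,0,0],
    [0,0,0,0,0,0],
  ],
)

```text
t: 27.25
tool_pos: [0.5469, -0.0021, 0.022]
tool_rot: [-0.001, 0.072, 0.997, 0.0]
ft_force: [-1.1, -0.2, -0.3]
width: 0.0238
finger_force: 30.0
```

Emit:
play_rows(
  rows=[
    [0,0,0,0,0,0],
    [0,0,0,0,0,0],
    [0,0,-1,0,0,0],
    [0,0,-5,0,0,0],
    [0,0,-5,0,0,0],
  ],
  jaw=-0.3,
)

```text
t: 27.88
tool_pos: [0.5478, -0.001, 0.1355]
tool_rot: [0.0, 0.071, 0.997, -0.0]
ft_force: [0.8, -0.6, -0.0]
width: 0.0332
finger_force: 0.0
```

Emit:
play_rows(
  rows=[
    [0,0,0,0,0,0],
    [0,0,0,0,0,0],
  ],
)

```text
t: 28.12
tool_pos: [0.5479, -0.001, 0.134]
tool_rot: [0.0, 0.071, 0.997, -0.0]
ft_force: [0.1, -0.6, 0.7]
width: 0.0326
finger_force: 0.0
```

Run:
```python
from h import *
img,d,p=shot("top");W=world(d,p)
for l in lugs(img,W,(0.3,0.72,-0.48,-0.15)): print(l)
a=np.radians(-31.5); go(.453-.008*np.cos(a),-.395-.008*np.sin(a),.08,58.5)
```

```text
([407.0, 233.0], np.int32(212), [0.4534, -0.3934], [19.9, 79.5], 'yaw_nose', -31.7, [0.013, 0.02], 'ztop', 0.0297)
cur [ 0.5471 -0.0009  0.1328] yaw 81.9 tilt [-0.002  0.   ] turn rz 0.408 then shift x,y,z cm [-11.77 -38.52   5.28] w 0.0324 F [-0.5  0.7 -1.1] t 28.2
```

Emit:
play_rows(
  rows=[
    [0,0,0,0,0,0.136],
    [0,0,0,0,0,0.136],
    [0,0,0,0,0,0.136],
    [-1.7,-5.5,0,0,0,0],
    [-1.7,-5.5,0,0,0,0],
  ],
  jaw=0,
)

```text
t: 28.8
tool_pos: [0.5178, -0.1127, 0.1314]
tool_rot: [-0.002, 0.27, 0.963, 0.0]
ft_force: [0.3, -0.8, 0.1]
width: 0.047
finger_force: 0.0
```

Emit:
play_rows(
  rows=[
    [-1.7,-5.5,0,0,0,0],
    [-1.7,-5.5,0,0,0,0],
    [-1.7,-5.5,0,0,0,0],
    [-1.6,-5.5,2,0,0,0],
    [-1.6,-5.5,3,0,0,0],
  ],
)

```text
t: 29.42
tool_pos: [0.4461, -0.3902, 0.083]
tool_rot: [-0.0, 0.272, 0.962, 0.0]
ft_force: [0.3, -0.2, 0.5]
width: 0.0466
finger_force: 0.0
```

Emit:
play_rows(
  rows=[
    [0,0,0,0,0,0],
    [0,0,0,0,0,0],
    [0,0,0,0,0,0],
  ],
)

```text
t: 29.8
tool_pos: [0.4477, -0.3873, 0.0847]
tool_rot: [0.0, 0.271, 0.963, 0.0]
ft_force: [0.3, 0.1, -0.2]
width: 0.0469
finger_force: 0.0
```

Run:
```python
from h import *
a=np.radians(-31.5); go(.453-.008*np.cos(a),-.395-.008*np.sin(a),.0085,58.5)
img,d,p=shot("side");W=world(d,p)
for l in lugs(img,W,(0.3,0.72,-0.48,-0.15)): print(l)
```

```text
cur [ 0.4477 -0.3873  0.0847] yaw 58.6 tilt [0. 0.] turn rz 0.002 then shift x,y,z cm [-0.05 -0.38  7.62] w 0.0469 F [ 0.3  0.1 -0.2] t 29.8
([375.0, 342.0], np.int32(155), [0.4422, -0.3901], [22.2, 54.8], 'yaw_nose', -31.8, [0.001, 0.022], 'ztop', 0.03)
```

Emit:
play_rows(
  rows=[
    [0,-0.3,3,0,0,0],
    [0,0,3.2,0,0,0],
    [0,0,1.4,0,0,0],
    [0,0,0,0,0,0],
  ],
)

```text
t: 30.35
tool_pos: [0.4454, -0.3901, 0.008]
tool_rot: [-0.001, 0.271, 0.963, 0.0]
ft_force: [-0.6, -0.5, -0.4]
width: 0.0467
finger_force: 0.0
```

Emit:
play_rows(
  rows=[
    [0,0,0,0,0,0],
    [0,0,0,0,0,0],
    [0,0,0,0,0,0],
    [0,0,0,0,0,0],
  ],
  jaw=-1,
)

```text
t: 30.85
tool_pos: [0.4461, -0.392, 0.0097]
tool_rot: [0.001, 0.272, 0.962, -0.001]
ft_force: [0.5, 1.5, 5.4]
width: 0.0234
finger_force: 30.0
```

Emit:
play_rows(
  rows=[
    [0,0,-3,0,0,0],
    [0,0,-5,0,0,0],
    [0,0,-4,0,0,0],
    [0,0,0,0,0,-0.136],
    [0,0,0,0,0,-0.136],
  ],
)

```text
t: 31.48
tool_pos: [0.4454, -0.3913, 0.1289]
tool_rot: [0.0, 0.136, 0.991, -0.0]
ft_force: [-0.1, 0.4, -1.3]
width: 0.0236
finger_force: 30.0
```

Emit:
play_rows(
  rows=[
    [0,0,0,0,0,-0.136],
    [0,0,0,0,0,0],
    [0,0,0,0,0,0],
  ],
)

```text
t: 31.85
tool_pos: [0.4452, -0.391, 0.128]
tool_rot: [-0.0, 0.072, 0.997, 0.0]
ft_force: [-0.3, -0.5, -0.6]
width: 0.0233
finger_force: 30.0
```

Run:
```python
from h import *
go(*chest(-.2145,.058),.13,81.9)
```

```text
cur [ 0.4452 -0.391   0.128 ] yaw 81.8 tilt [-0.001  0.001] turn rz -0.002 then shift x,y,z cm [ 5.08 40.06 -0.2 ] w 0.0233 F [-0.3 -0.5 -0.6] t 31.9
```

Emit:
play_rows(
  rows=[
    [0.7,5.7,0,0,0,0],
    [0.7,5.7,0,0,0,0],
    [0.7,5.7,0,0,0,0],
    [0.7,5.7,0,0,0,0],
    [0.7,5.7,0,0,0,0],
  ],
)

```text
t: 32.48
tool_pos: [0.451, -0.1024, 0.1286]
tool_rot: [0.0, 0.072, 0.997, -0.0]
ft_force: [1.1, 0.5, -1.2]
width: 0.0235
finger_force: 30.0
```

Emit:
play_rows(
  rows=[
    [0.8,5.7,0,0,0,0],
    [0.8,5.7,0,0,0,0],
    [0,0,0,0,0,0],
    [0,0,0,0,0,0],
  ],
)

```text
t: 32.98
tool_pos: [0.4515, 0.0108, 0.1285]
tool_rot: [0.0, 0.071, 0.997, -0.0]
ft_force: [-0.2, -0.5, -0.7]
width: 0.0239
finger_force: 30.0
```

Run:
```python
from h import *
go(*chest(-.2145,.058),.021,81.9)
```

```text
cur [0.4515 0.0108 0.1285] yaw 81.9 tilt [ 0.    -0.001] turn rz -0.0 then shift x,y,z cm [ 0.04  0.19 10.75] w 0.0239 F [-0.2 -0.5 -0.7] t 33.0
```

Emit:
play_rows(
  rows=[
    [0,0.2,3,0,0,0],
    [0,0,4,0,0,0],
    [0,0,2,0,0,0],
    [0,0,1.7,0,0,0],
    [0,0,0,0,0,0],
  ],
)

```text
t: 33.6
tool_pos: [0.4514, 0.0113, 0.0207]
tool_rot: [-0.001, 0.073, 0.997, -0.0]
ft_force: [-0.2, -0.1, -1.6]
width: 0.0239
finger_force: 30.0
```

Emit:
play_rows(
  rows=[
    [0,0,0,0,0,0],
    [0,0,0,0,0,0],
    [0,0,-1,0,0,0],
    [0,0,-5,0,0,0],
    [0,0,-5,0,0,0],
  ],
  jaw=-0.3,
)

```text
t: 34.22
tool_pos: [0.4513, 0.0131, 0.1333]
tool_rot: [-0.0, 0.071, 0.997, -0.0]
ft_force: [1.2, -1.6, -0.3]
width: 0.0331
finger_force: 0.0
```

Emit:
play_rows(
  rows=[
    [0,-6,0,0,0,0],
    [0,-4,0,0,0,0],
    [0,0,0,0,0,0],
    [0,0,0,0,0,0],
  ],
)

```text
t: 34.72
tool_pos: [0.4376, -0.0856, 0.1319]
tool_rot: [0.0, 0.071, 0.997, 0.0]
ft_force: [-0.7, -0.8, 0.3]
width: 0.0331
finger_force: 0.0
```

Run:
```python
from h import *
img,d,p=shot("top");W=world(d,p)
print(lugs(img,W,(0.3,0.72,-0.48,-0.15)))
img2,_,_=shot("side")
a=cv2.resize(img[150:275,195:445],(700,350),interpolation=2); b=cv2.resize(img2[150:290,190:330],(250,250),interpolation=2)
c=np.zeros((600,700,3),np.uint8); c[:350]=a; c[350:,:250]=b
save("s4.png",c)
go(*chest(-.300,0),.12,81.9)
```

```text
[]
cur [ 0.4375 -0.085   0.1315] yaw 81.9 tilt [-0.  0.] turn rz 0.001 then shift x,y,z cm [-5.79  1.33  1.15] w 0.0329 F [-0.7  0.5 -0.3] t 34.8
```

View pics/s4.png

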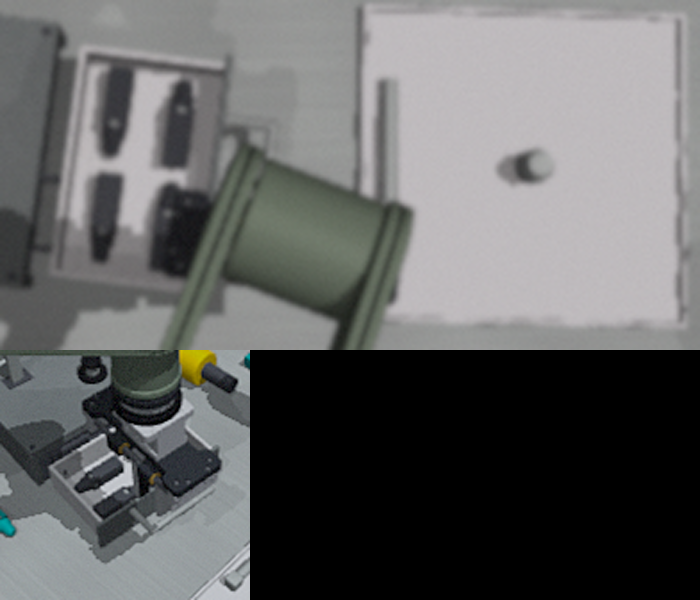

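All four lugs lie flat in the drawer in two rows of two, at crop (117,110), (178,125), (107,215) and (172,230). The tray holds only the socket and bar. Now I grip the handle and push the drawer home.

Emit:
play_rows(
  rows=[
    [-5.8,1.2,0,0,0,0],
    [0,0,3,0,0,0],
    [0,0,3.5,0,0,0],
    [0,0,3.2,0,0,0],
    [0,0,0,0,0,0],
  ],
)

```text
t: 35.45
tool_pos: [0.4939, -0.0802, 0.0318]
tool_rot: [-0.003, 0.07, 0.998, 0.001]
ft_force: [0.2, 0.9, 0.8]
width: 0.033
finger_force: 0.0
```

Emit:
play_rows(
  rows=[
    [0,0,0,0,0,0],
    [0,0,0,0,0,0],
    [0,0,0,0,0,0],
    [0,0,0,0,0,0],
  ],
  jaw=-1,
)

```text
t: 35.95
tool_pos: [0.4982, -0.0816, 0.036]
tool_rot: [0.002, 0.071, 0.997, 0.001]
ft_force: [0.7, 5.5, 4.7]
width: 0.0091
finger_force: 30.0
```

Emit:
play_rows(
  rows=[
    [0,2,0,0,0,0],
    [0,2,0,0,0,0],
    [0,2,0,0,0,0],
    [0,2,0,0,0,0],
    [0,2,0,0,0,0],
  ],
)

```text
t: 36.58
tool_pos: [0.512, 0.0153, 0.036]
tool_rot: [0.001, 0.071, 0.998, -0.002]
ft_force: [-0.2, -3.7, 5.8]
width: 0.0086
finger_force: 30.0
```

Emit:
play_rows(
  rows=[
    [0,2,0,0,0,0],
    [0,2,0,0,0,0],
    [0,1,0,0,0,0],
    [0,0.5,0,0,0,0],
    [0,0,0,0,0,0],
  ],
)

```text
t: 37.2
tool_pos: [0.52, 0.0709, 0.036]
tool_rot: [0.001, 0.071, 0.998, -0.0]
ft_force: [-0.8, 0.5, 6.4]
width: 0.0092
finger_force: 30.0
```

Run:
```python
from h import *
go(*chest(-.145,0),.034,81.9)
```

```text
cur [0.52   0.0709 0.036 ] yaw 81.9 tilt [ 0.003 -0.001] turn rz 0.0 then shift x,y,z cm [0.17 0.23 0.2 ] w 0.0092 F [-0.8  0.5  6.4] t 37.2
```

Emit:
play_rows(
  rows=[
    [0,0.2,0,0,0,0],
    [0,0.2,0,0,0,0],
    [0,0.2,0,0,0,0],
    [0,0,0,0,0,0],
  ],
)

```text
t: 37.7
tool_pos: [0.5201, 0.072, 0.036]
tool_rot: [0.001, 0.07, 0.998, -0.005]
ft_force: [-3.1, -13.2, 8.7]
width: 0.0092
finger_force: 30.0
```

Emit:
play_rows(
  rows=[
    [0,0.2,0,0,0,0],
    [0,0.1,0,0,0,0],
    [0,0,0,0,0,0],
  ],
)

```text
t: 38.08
tool_pos: [0.5201, 0.072, 0.036]
tool_rot: [0.0, 0.069, 0.998, -0.007]
ft_force: [-4.3, -21.5, 10.3]
width: 0.0089
finger_force: 30.0
```

Emit:
play_rows(
  rows=[
    [0,-0.4,0,0,0,0],
    [0,0,0,0,0,0],
  ],
)

```text
t: 38.33
tool_pos: [0.5201, 0.0719, 0.036]
tool_rot: [0.001, 0.071, 0.998, -0.003]
ft_force: [-2.1, -9.8, 7.4]
width: 0.0093
finger_force: 30.0
```

Emit:
play_rows(
  rows=[
    [0,0,0,0,0,0],
    [0,0,0,0,0,0],
    [0,0,-3,0,0,0],
    [0,0,-6,0,0,0],
    [0,0,-6,0,0,0],
  ],
  jaw=-0.3,
)

```text
t: 38.95
tool_pos: [0.5184, 0.0763, 0.1852]
tool_rot: [-0.001, 0.071, 0.998, 0.0]
ft_force: [1.2, -0.0, -0.3]
width: 0.0328
finger_force: 0.0
```

Emit:
play_rows(
  rows=[
    [0,0,-6,0,0,0],
    [0,0,-6,0,0,0],
    [0,0,0,0,0,0],
    [0,0,0,0,0,0],
  ],
  jaw=-1,
)

```text
t: 39.45
tool_pos: [0.5188, 0.0763, 0.3036]
tool_rot: [-0.001, 0.071, 0.998, -0.0]
ft_force: [0.1, -0.1, 0.5]
width: 0.0005
finger_force: 0.0
```

Run:
```python
from h import *
for n in("top","side"):
    img,d,p=shot(n);W=world(d,p); save(n+"5.png",img)
    m=(np.hypot(W[...,0]-.519,W[...,1]-.06)<.07)&(abs(W[...,2]-.052)<.006); Q=(W[m][:,:2]-C["c"]); a=np.radians(C["yaw"])
    s=Q@[np.cos(a),np.sin(a)]; print(n,m.sum(),np.percentile(s,[1,10]))
go(*chest(.05,.05),.2,81.9)
```

```text
top 20 [-0.12660676 -0.12617687]
side 265 [-0.1521059  -0.15006983]
cur [0.5179 0.0762 0.3019] yaw 81.9 tilt [-0.005  0.   ] turn rz -0.0 then shift x,y,z cm [ 4.9  19.24 10.19] w 0.0002 F [ 0.8  0.5 -0.3] t 39.5
```

Emit:
play_rows(
  rows=[
    [0,0,0,0,0,0.175],
    [0,0,0,0,0,0.175],
    [0,0,0,0,0,0.175],
    [0,0,0,0,0,0.175],
    [0,0,0,0,0,0.175],
  ],
)

```text
t: 40.17
tool_pos: [0.518, 0.0761, 0.3017]
tool_rot: [-0.002, 0.489, 0.872, -0.001]
ft_force: [-0.4, 0.4, 0.3]
width: 0.0003
finger_force: 0.0
```

Emit:
play_rows(
  rows=[
    [0,0,0,0,0,0.175],
    [0,0,0,0,0,0.175],
    [0,0,0,0,0,0.175],
    [0,0,0,0,0,0.171],
    [0,0,0,0,0,0],
  ],
)

```text
t: 40.8
tool_pos: [0.5182, 0.0761, 0.3022]
tool_rot: [-0.001, 0.755, 0.656, -0.002]
ft_force: [0.1, 0.1, -0.1]
width: 0.0005
finger_force: 0.0
```

Emit:
play_rows(
  rows=[
    [4.8,-1.2,0,0,0,0],
    [4.8,-1.2,0,0,0,0],
    [4.8,-1.2,0,0,0,0],
    [4.8,-1.3,0,0,0,0],
    [0,0,6,0,0,0],
  ],
)

```text
t: 41.42
tool_pos: [0.5006, 0.2777, 0.2483]
tool_rot: [0.002, 0.753, 0.658, 0.006]
ft_force: [1.3, -0.5, -0.5]
width: 0.0007
finger_force: 0.0
```

Emit:
play_rows(
  rows=[
    [0,0,4,0,0,0],
    [0,0,0,0,0,0],
    [0,0,0,0,0,0],
  ],
)

```text
t: 41.8
tool_pos: [0.4987, 0.2732, 0.2056]
tool_rot: [0.0, 0.755, 0.656, 0.001]
ft_force: [0.0, 0.4, -0.3]
width: 0.0002
finger_force: 0.0
```

Run:
```python
from h import *
go(.4968,.2748,.1135,-8.1)
img,d,p=shot("side");W=world(d,p);save("s6.png",cv2.resize(img[60:240,120:340],None,fx=2.5,fy=2.5,interpolation=2))
```

```text
cur [0.4987 0.2732 0.2056] yaw -8.1 tilt [0.001 0.001] turn rz 0.0 then shift x,y,z cm [ 0.13 -0.21  9.21] w 0.0002 F [ 0.   0.4 -0.3] t 41.8
```

View pics/s6.png

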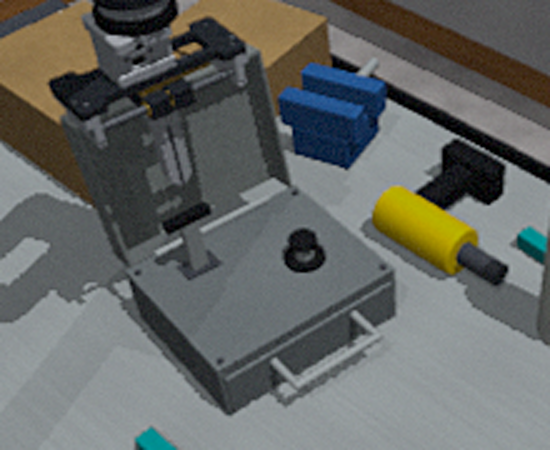

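The drawer is shut and the closed fingers are above the raised T bar (crop (187,215)). I press it down.

Emit:
play_rows(
  rows=[
    [0.1,-0.2,2,0,0,0],
    [0,0,2,0,0,0],
    [0,0,1.5,0,0,0],
    [0,0,1,0,0,0],
    [0,0,1,0,0,0],
  ],
)

```text
t: 42.48
tool_pos: [0.4977, 0.2747, 0.1306]
tool_rot: [0.001, 0.755, 0.655, 0.002]
ft_force: [-0.3, 0.1, 3.5]
width: 0.0005
finger_force: 1.6
```

Emit:
play_rows(
  rows=[
    [0,0,1,0,0,0],
    [0,0,0.6,0,0,0],
    [0,0,0.3,0,0,0],
    [0,0,0,0,0,0],
  ],
)

```text
t: 42.98
tool_pos: [0.497, 0.2746, 0.1131]
tool_rot: [0.001, 0.755, 0.655, 0.001]
ft_force: [-2.9, -2.0, 13.2]
width: 0.0004
finger_force: 6.9
```

Force rises to 13 N at z = 0.113, which is the bottom stop. I press a little more, then move on to the plunger.

Emit:
play_rows(
  rows=[
    [0,0,0.2,0,0,0],
    [0,0,0,0,0,0],
  ],
)

```text
t: 43.22
tool_pos: [0.4972, 0.2747, 0.1129]
tool_rot: [0.001, 0.755, 0.655, 0.001]
ft_force: [-5.5, -2.9, 21.5]
width: 0.0004
finger_force: 11.1
```

Emit:
play_rows(
  rows=[
    [0,0,-5,0,0,0],
    [0,0,-5,0,0,0],
    [-3.5,5,0,0,0,0],
    [-3.5,5,0,0,0,0],
    [0,0,0,0,0,0],
  ],
)

```text
t: 43.85
tool_pos: [0.5865, 0.1876, 0.2069]
tool_rot: [-0.0, 0.757, 0.653, -0.001]
ft_force: [-0.8, 0.4, 0.2]
width: 0.001
finger_force: 0.0
```

Emit:
play_rows(
  rows=[
    [0,0,0,0,0,0],
    [0,0,0,0,0,0],
  ],
)

```text
t: 44.1
tool_pos: [0.5837, 0.1919, 0.2077]
tool_rot: [-0.001, 0.755, 0.656, -0.001]
ft_force: [-0.4, 0.6, 0.3]
width: 0.0002
finger_force: 0.0
```

Run:
```python
from h import *
go(.5855,.1908,.113,-8.1)
img,d,p=shot("side");W=world(d,p)
m=(np.hypot(W[...,0]-.4965,W[...,1]-.2745)<.035)&(W[...,2]>.09)&(W[...,2]<.18)&(img.max(-1)<60); print(m.sum(),np.round(np.percentile(W[m][:,2],[5,50,95]),4))
```

```text
cur [0.5837 0.1919 0.2077] yaw -8.0 tilt [-0.002  0.   ] turn rz 0.001 then shift x,y,z cm [-0.08  0.19  9.47] w 0.0002 F [-0.4  0.6  0.3] t 44.1
105 [0.1049 0.1127 0.116 ]
```

Emit:
play_rows(
  rows=[
    [-0.1,0.2,4,0,0,0],
    [0,0,3.5,0,0,0],
    [0,0,1.5,0,0,0],
    [0,0,1,0,0,0],
    [0,0,1,0,0,0],
  ],
)

```text
t: 44.78
tool_pos: [0.5871, 0.1903, 0.0999]
tool_rot: [-0.0, 0.755, 0.655, 0.0]
ft_force: [-5.0, 1.2, 6.9]
width: 0.0004
finger_force: 3.4
```

Emit:
play_rows(
  rows=[
    [0,0,0.8,0,0,0],
    [0,0,0.3,0,0,0],
    [0,0,0.3,0,0,0],
    [0,0,0,0,0,0],
  ],
)

```text
t: 45.28
tool_pos: [0.5873, 0.1903, 0.091]
tool_rot: [0.0, 0.755, 0.655, 0.001]
ft_force: [-12.8, -0.8, 24.6]
width: 0.0006
finger_force: 12.5
```

Emit:
play_rows(
  rows=[
    [0,0,0.2,0,0,0],
    [0,0,0.2,0,0,0],
    [0,0,0,0,0,0],
    [0,0,0,0,0,0],
    [0,0,0,0,0,0],
  ],
)

```text
t: 45.9
tool_pos: [0.5875, 0.1904, 0.0906]
tool_rot: [0.0, 0.755, 0.656, 0.001]
ft_force: [-19.1, -3.6, 40.9]
width: 0.0006
finger_force: 20.2
```

Emit:
play_rows(
  rows=[
    [0,0,0,0,0,0],
    [0,0,0,0,0,0],
    [0,0,0,0,0,0],
    [0,0,0,0,0,0],
  ],
)

```text
t: 46.4
tool_pos: [0.5875, 0.1903, 0.0906]
tool_rot: [0.0, 0.755, 0.656, 0.001]
ft_force: [-19.4, -3.3, 41.0]
width: 0.0004
finger_force: 20.2
```

Emit:
play_rows(
  rows=[
    [0,0,-1.5,0,0,0],
    [0,0,-1.5,0,0,0],
    [0,0,-3,0,0,0],
    [0,0,-5,0,0,0],
    [0,0,-5,0,0,0],
  ],
)

```text
t: 47.02
tool_pos: [0.5877, 0.1896, 0.2423]
tool_rot: [0.001, 0.756, 0.655, 0.001]
ft_force: [-0.2, -0.2, 0.3]
width: 0.0005
finger_force: 0.0
```

Emit:
play_rows(
  rows=[
    [0,0,-5,0,0,0],
    [0,0,-5,0,0,0],
    [0,0,-5,0,0,0],
    [0,0,0,0,0,0],
    [0,0,0,0,0,0],
  ],
)

```text
t: 47.65
tool_pos: [0.5872, 0.1895, 0.3902]
tool_rot: [0.0, 0.756, 0.655, 0.0]
ft_force: [0.7, 0.3, -1.4]
width: 0.0005
finger_force: 0.0
```

Run:
```python
from h import *
go(*chest(.25,0),.38,-8.1)
img,d,p=shot("side");W=world(d,p)
m=(np.hypot(W[...,0]-.586,W[...,1]-.19)<.03)&(W[...,2]>.1)&(W[...,2]<.13)&(img.max(-1)<60); print("plunger",m.sum(),np.round(np.median(W[m][:,2]),4))
z=np.load("top0.npz"); W0=z["W"]; I=z["img"]
# everything in band around lid / behind
a=np.radians(C["yaw"]); Q=W0[...,:2]-C["c"]; cx=Q@[np.cos(a),np.sin(a)]; cyy=Q@[-np.sin(a),np.cos(a)]
for lo in np.arange(.10,.36,.02):
    mm=(cx>lo)&(cx<lo+.02)&(abs(cyy)<.1)
    print(round(lo,2),mm.sum(),np.round(np.percentile(W0[mm][:,2],[2,50,98]),3) if mm.sum() else "")
brown=(I[...,0].astype(int)-I[...,2]>40)&(W0[...,1]>.2); print("box",np.round(W0[brown].min(0),3),np.round(W0[brown].max(0),3), "min y where x<.75",W0[brown&(W0[...,0]<.7)][:,1].min())
```

```text
cur [0.5872 0.1895 0.3902] yaw -8.1 tilt [ 0.001 -0.   ] turn rz -0.001 then shift x,y,z cm [27.04 -5.16  1.02] w 0.0005 F [ 0.7  0.3 -1.4] t 47.6
plunger 82 0.1136
0.1 73 [0.077 0.084 0.089]
0.12 1433 [-0.004  0.098  0.26 ]
0.14 2801 [-0.003  0.152  0.265]
0.16 289 [0.247 0.251 0.256]
0.18 0 
0.2 0 
0.22 0 
0.24 0 
0.26 381 [-0.005  0.001  0.006]
0.28 568 [-0.006  0.     0.005]
0.3 1437 [-0.004  0.037  0.132]
0.32 1407 [-0.002  0.101  0.134]
0.34 728 [-0.003  0.129  0.135]
box [ 0.519  0.2   -0.755] [1.321 1.003 0.139] min y where x<.75 0.5275081791306877
```

Emit:
play_rows(
  rows=[
    [5.9,-1.3,0,0,0,0],
    [5.9,-1.3,0,0,0,0],
    [5.9,-1.3,0,0,0,0],
    [5.8,-1.3,0,0,0,0],
    [0,0,0,0,0,0],
  ],
)

```text
t: 48.32
tool_pos: [0.5666, 0.4335, 0.3854]
tool_rot: [-0.001, 0.753, 0.657, -0.003]
ft_force: [-0.6, -0.9, -0.1]
width: 0.0001
finger_force: 0.0
```

Emit:
play_rows(
  rows=[
    [0,0,4,0,0,0],
    [0,0,4,0,0,0],
    [0,0,0,0,0,0],
    [0,0,0,0,0,0],
  ],
)

```text
t: 48.82
tool_pos: [0.5694, 0.4289, 0.3114]
tool_rot: [0.0, 0.756, 0.655, 0.0]
ft_force: [0.4, 0.2, 0.1]
width: 0.0004
finger_force: 0.0
```

Run:
```python
from h import *
go(*chest(.215,0),.22,-8.1)
img,d,p=shot("side");save("s7.png",cv2.resize(img[20:220,80:320],None,fx=2.5,fy=2.5,interpolation=2))
```

```text
cur [0.5694 0.4289 0.3114] yaw -8.2 tilt [0.001 0.   ] turn rz -0.002 then shift x,y,z cm [ 0.09 -0.03  9.14] w 0.0004 F [0.4 0.2 0.1] t 48.8
```

View pics/s7.png

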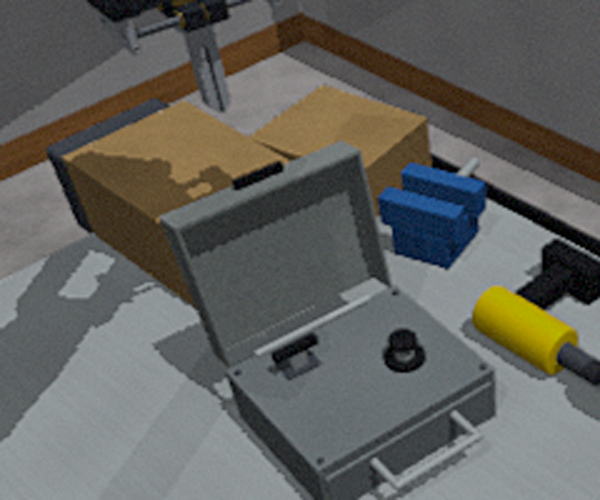

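Emit:
play_rows(
  rows=[
    [0,0,4.5,0,0,0],
    [0,0,4.5,0,0,0],
    [-1.5,0,0,0,0,0],
    [-1.5,0,0,0,0,0],
    [-1,0,0,0,0,0],
  ],
)

```text
t: 49.5
tool_pos: [0.5654, 0.3907, 0.2253]
tool_rot: [0.0, 0.756, 0.655, 0.005]
ft_force: [1.2, 5.2, 4.4]
width: 0.0002
finger_force: 2.7
```

Emit:
play_rows(
  rows=[
    [-1,0,-0.2,0,0,0],
    [-1,0,-0.4,0,0,0],
    [-1,0,-0.4,0,0,0],
    [-1.3,0,-0.3,0,0,0],
    [-1.3,0,-0.2,0,0,0],
  ],
)

```text
t: 50.12
tool_pos: [0.5557, 0.334, 0.2366]
tool_rot: [0.0, 0.755, 0.655, 0.001]
ft_force: [1.9, 3.5, 2.6]
width: 0.0008
finger_force: 2.1
```

Run:
```python
from h import *
go(*chest(.117,0),.235,-8.1)
```

```text
cur [0.5557 0.334  0.2366] yaw -8.1 tilt [0.002 0.001] turn rz -0.001 then shift x,y,z cm [-0.12 -0.    0.16] w 0.0008 F [1.9 3.5 2.6] t 50.1
```

Emit:
play_rows(
  rows=[
    [-1.6,0,0,0,0,0],
    [-1.6,0,0.2,0,0,0],
    [-1.6,0,0.3,0,0,0],
    [-1.5,0,0.4,0,0,0],
    [-1.5,0,0.6,0,0,0],
  ],
)

```text
t: 50.75
tool_pos: [0.5436, 0.2558, 0.2195]
tool_rot: [-0.0, 0.756, 0.655, -0.001]
ft_force: [0.9, 1.6, 2.7]
width: 0.0003
finger_force: 1.2
```

Emit:
play_rows(
  rows=[
    [-1.4,0,0.7,0,0,0],
    [-1.3,0,0.9,0,0,0],
    [-1.3,0,1,0,0,0],
    [-1.2,0,1.1,0,0,0],
    [-1.2,0,1.1,0,0,0],
  ],
)

```text
t: 51.38
tool_pos: [0.5344, 0.1932, 0.1711]
tool_rot: [-0.0, 0.755, 0.655, -0.001]
ft_force: [-0.1, 0.8, 0.2]
width: 0.0002
finger_force: 0.5
```

Run:
```python
from h import *
go(*chest(-.024,0),.175,-8.1)
```

```text
cur [0.5344 0.1932 0.1711] yaw -8.1 tilt [-0.001 -0.   ] turn rz -0.0 then shift x,y,z cm [ 0.02  0.12 -0.39] w 0.0002 F [-0.1  0.8  0.2] t 51.4
```

Emit:
play_rows(
  rows=[
    [-0.9,0,1.2,0,0,0],
    [-0.8,0,1.3,0,0,0],
    [-0.7,0,1.2,0,0,0],
    [-0.6,0,1,0,0,0],
    [0,0,0.3,0,0,0],
  ],
)

```text
t: 52.0
tool_pos: [0.5304, 0.1631, 0.123]
tool_rot: [0.0, 0.756, 0.655, -0.001]
ft_force: [-6.0, -2.4, 16.4]
width: 0.0007
finger_force: 8.1
```

Emit:
play_rows(
  rows=[
    [0,0,0.2,0,0,0],
    [0,0,0,0,0,0],
  ],
)

```text
t: 52.25
tool_pos: [0.5304, 0.1631, 0.123]
tool_rot: [0.001, 0.755, 0.655, -0.001]
ft_force: [-7.8, -3.6, 15.4]
width: 0.0006
finger_force: 7.7
```

Lid top is at 0.123 m, the shut height, with firm contact. I lift away and check the whole scene.

Emit:
play_rows(
  rows=[
    [0,0,-2,0,0,0],
    [0,0,-5,0,0,0],
    [0,0,-6,0,0,0],
    [0,0,-6,0,0,0],
    [0,0,-6,0,0,0],
  ],
)

```text
t: 52.88
tool_pos: [0.5306, 0.164, 0.3721]
tool_rot: [0.0, 0.755, 0.655, -0.0]
ft_force: [1.1, 0.2, 0.6]
width: 0.0006
finger_force: 0.0
```

Emit:
play_rows(
  rows=[
    [-6,0,0,0,0,0],
    [-6,0,0,0,0,0],
    [-6,0,0,0,0,0],
    [0,0,0,0,0,0],
    [0,0,0,0,0,0],
  ],
)

```text
t: 53.5
tool_pos: [0.5054, -0.0137, 0.3703]
tool_rot: [-0.0, 0.756, 0.655, 0.0]
ft_force: [-0.2, -0.0, 0.4]
width: 0.0007
finger_force: 0.0
```

Run:
```python
from h import *
img,d,p=shot("side");W=world(d,p);save("s8.png",img)
a=np.radians(C["yaw"]); Q=W[...,:2]-C["c"]; cx=Q@[np.cos(a),np.sin(a)]; cy=Q@[-np.sin(a),np.cos(a)]
for lo in (-.075,-.02,.03,.07):
    m=(abs(cx-lo)<.01)&(abs(cy)<.1)&(W[...,2]<.16)&(W[...,2]>.09); print(lo,m.sum(),np.median(W[m][:,2]).round(4))
m=(abs(cy)<.045)&(cx<-.11)&(cx>-.2)&(abs(W[...,2]-.052)<.006); print("handle",m.sum(),np.percentile(cx[m],[2,10]))
```

```text
-0.075 821 0.12
-0.02 361 0.1243
0.03 338 0.1243
0.07 317 0.1244
handle 106 [-0.15167246 -0.15115994]
```

View pics/s8.png

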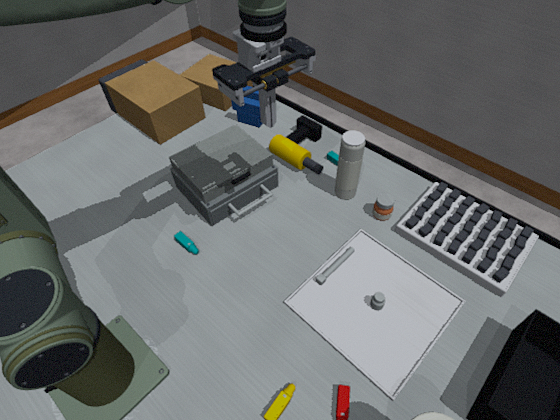

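The lid is flat and shut (its top reads 0.124 m along its length; chest at pixel (225,170)). The drawer is home, and the bystanders, socket and bar are where they were.

```bash
python3 -c "
from h import *
print(sign_off())"
```

```text
the job is handed in; nothing more can be done
None
```

The job is done and handed in: all four lugs are in the drawer, which is shut and locked, the plunger was pressed to its stop and sprang back, the lid is shut, and the bystanders are where they stood. The judging result was not shown to me.

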